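# Store the probe tubes heavy end down

### The arm

A 7-joint arm with a two-finger parallel gripper is mounted at the origin on the work surface. World frame = base frame: x ahead of the robot, y to its left, z up, the work surface at z = 0. Lengths are in m, angles in rad, forces in N, time in s.
With the tool pointing down it reaches from about 0.4 to 0.9 m from the base axis. Payload 5.5 kg.
Tool frame: the origin (TCP) lies midway between the tips of the shut fingers; the grasp point (between the pads) lies 19 mm behind it (env.pinch_z is the distance from the TCP to the grasp point, in m); z points along the fingers, y is the direction in which the jaws open and shut (so a half turn about z gives the same grasp; the last joint's range is limited). The gripper opens to 85 mm and grips with 20 to 120 N. Pads are 22 mm wide; open, the fingers measure 114 mm over their backs; the gripper's body (76 mm by 85 mm) begins 54 mm behind the grasp point. The pads swing forward as they close: fully open they stand 13 mm farther back than shut.
Start: joints at [1.382, 0.501, -0.427, 1.55, 0.221, 1.138, -0.21], TCP at [0.284, -0.585, 0.231] pointing down, gripper open.
Joint ranges: [-2.88, 2.88], [-0.31, 2.03], [-1.54, 1.56], [0.2, 2.42], [-1.41, 4.55], [0.19, 2.02], [-2.57, 2.57]. Speed limits (rad/s): [2.57, 2.57, 3.14, 3.14, 3.14, 3.14, 3.14].

### API

Orientations are given as a unit quaternion [x, y, z, w].
In Python, from workcell import env, imaging gives the robot as it stands.
- The arm moves only by the tool jog_arm, never from a script. Its argument "increments" is a list of rows, each an object of numbers: "dx", "dy", "dz": the shift along the world's x, y, z in units of 60 mm (1.0 is 60 mm); "yaw": the turn about the world's z in units of 8 degrees (1.0 is 8 degrees). A call has 1 to 20 rows; each row shifts and turns the pose as measured when the row begins; what a row does not reach is not made up. A row lasts 1/8 s, in which the tool goes at most 62.5 mm and 10.7 degrees, less where a joint would pass 70% of its speed; a pose out of reach is approached as far as the arm can. A call is refused whole if a number of a shift passes 1 or a number of a turn 1, either way. A call with a gripper value outside its range is refused whole. "hand" is the opening in per cent of the stroke, from 0 (shut) to 100 (fully open), set as the call begins (left out, the last holds). The fingers move at their own pace and stop on an object; "grip_force" is the grip in N (left out, the last holds). Time passes only in rows, so rows that do not move let the fingers close. It gives the time, the measured TCP pose, the force and the opening at its end, in the units of the state.
- env.get_state(): the state, without advancing time (a new reading comes with each control period).
- imaging.grab_frame(name): name is "side" or "top"; returns the picture (384x512x3 uint8, blue, green, red); there is no depth.
- imaging.camera_model(name): a dict with "camera_matrix" (3x3 intrinsics, pixels), "eye" and "attitude" of the camera in the world. Camera axes: x right, y down, z forward; pixel columns grow to the right and rows downward; lengths in m; the calibration is good to about 2 mm. A picture is of the moment at which its call begins. camera_model takes no time and is no camera call.
- env.job_done(): hands the job in, once; it reports no verdict.
The state is a dict: "time": time; "q": joint angles; "qvel": joint speeds; "effort": joint torques, N m; "tool_pos": TCP position; "tcp_rot": TCP orientation; "contact_force": force on the tool from outside, world axes, zero at the start; "torque": the same for the moment, N m; "grip_width": opening from 0.0 (shut) to 1.0 (fully open).
Only numpy, scipy, OpenCV 4.12 (cv2) and the standard library are available. Lean on these libraries where they do the work, as an engineer would, in place of code of your own. Each camera call takes 0.05 s, during which the arm holds its last target.

### The job

Put the two probe tubes with red grips away in the white sloping rack, one in each groove, each with its heavy end at the low end of the rack (the end with the red stripe). The ends look alike: lift a tube by the grip at its middle and see which end drops. Leave the tube with the yellow grip where it lies.

Things in the scene. Friction and masses are not known exactly. Their poses are not given: they have to be found in the camera images.
- tube_a_mid (a point): Red-grip silver tube, 200 mm long, 26 thick, on two 32 mm square black caps (each 20 long). At mid-length a spring-centred pivoted bail holds a red block, 30 mm along the tube, 14 across, 27 to 66 above the axis; bail 39 wide beneath it. 0.3 kg, one end weighted. Lifted by the block, the heavy end drops to a stop at 25 degrees. Point: mid-tube on the axis, 16 mm above the mat; x along the tube.
- tube_b_mid (a point): The other red-grip tube, of the same size, look and bail as tube_a. Point: mid-tube on the axis; x along the tube, z up towards the block at the start. Which end is weighted is not visible, differs from tube to tube and is not told by the sense of x: lift it by its block and see which end drops.
- tube_y_mid (a point): Yellow-grip tube, to be left alone: same size and build as tube_a, but its block is yellow. Point: mid-tube on the axis, 16 mm above the mat; x along the tube.
- grooves: Two green V grooves of the fixed rack (base 210 x 165 mm, red stripe at the low end). x runs down the 25 degree slope to the low end; y level. A stored tube lies along x, mid-point at x 0, y -45 or +45, z 0 mm; origin 85 mm above the table. Each groove is two V saddles at x 24 and 60 (8 thick, mouth 55 wide): a tube has 16 mm of play up the slope, 10 down; one laid heavy end up tips out.
There are look-alikes about, which are no part of the job. Leave any turquoise look-alike of the part that bears tube_b_mid alone.

How it is judged:
By the outcome, as a careful person would: the job done as asked, in the order asked, and still so for the second after the job is handed in, with the robot touching nothing.
It also fails if it takes over 67 s, if anything falls off the work surface, if the arm or the gripper's body presses on something with over 40 N, if the wrist force passes 120 N, or if a joint passes its speed limit or range.

## Working session

There is one attempt and no reset: what is moved stays moved. The work goes in short steps, Python scripts to look and compute and a tool call to move; the robot and the scene stay as the last step left them, time stands still between calls to the robot, and variables do not carry over. Pictures are saved under pics/ and viewed, and the job is handed in when it is done.

Besides the shell and the picture viewer there is one more tool, called after "Call:" by a JSON object that holds its "fn" and its "kwargs", one argument or row to a line. jog_arm: Moves the arm, as the interface text tells. Its arguments: {"type":"object","properties":{"increments":{"type":"array","items":{"type":"object","properties":{"dx":{"type":"number"},"dy":{"type":"number"},"dz":{"type":"number"},"yaw":{"type":"number"}}}},"hand":{"type":"number"},"grip_force":{"type":"number"}},"required":["increments"]}

```bash
mkdir -p pics; ls; python3 - <<'E'
from workcell import env, imaging
import cv2
for n in("top","side"):
    cv2.imwrite(f"pics/{n}0.png",imaging.grab_frame(n)); print(n,imaging.camera_model(n))
print(env.get_state()); print(env.pinch_z)
E
```

```text
pics
top {'camera_matrix': array([[382.00360717,   0.        , 256.16981455],
       [  0.        , 382.00360717, 188.65490795],
       [  0.        ,   0.        ,   1.        ]]), 'eye': array([ 0.26302938, -0.03779972,  0.98511771]), 'attitude': array([ 0.71422719, -0.69821248,  0.03077169, -0.03784132])}
side {'camera_matrix': array([[386.64416052,   0.        , 252.65279597],
       [  0.        , 386.64416052, 193.69552663],
       [  0.        ,   0.        ,   1.        ]]), 'eye': array([0.1064241 , 0.71251417, 0.65567929]), 'attitude': array([-0.14738769,  0.87916926, -0.44846068,  0.06497159])}
{'time': 0.1, 'q': array([ 1.38217277,  0.50176632, -0.42679954,  1.55133266,  0.22080833,
        1.13831912, -0.21034255]), 'qvel': array([-0.0010268 , -0.00301698, -0.0003466 , -0.00290603, -0.00120264,
        0.00030018,  0.00126082]), 'effort': array([-1.16836099e-02, -5.70807409e+01, -5.83907962e+00, -2.81747943e+01,
        1.03816943e-02,  5.61097520e-03,  1.66153661e-06]), 'tool_pos': array([ 0.28347826, -0.58423243,  0.23036002]), 'tcp_rot': array([ 9.74589925e-01,  2.23994853e-01, -1.73591204e-04, -8.68333987e-04]), 'contact_force': array([-0.19283193, -0.1157827 ,  0.34441586]), 'torque': array([ 0.05310237,  0.0098549 , -0.02855558]), 'grip_width': 1.0038266897263222}
0.0187
```

View pics/top0.png

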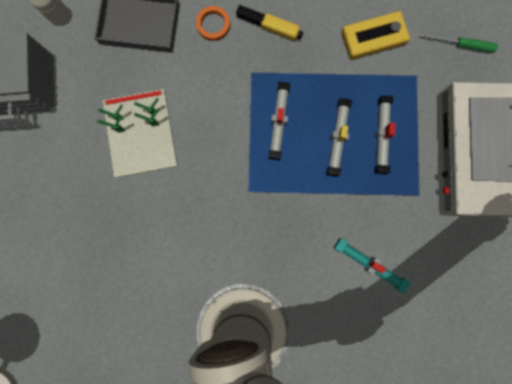

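View pics/side0.png

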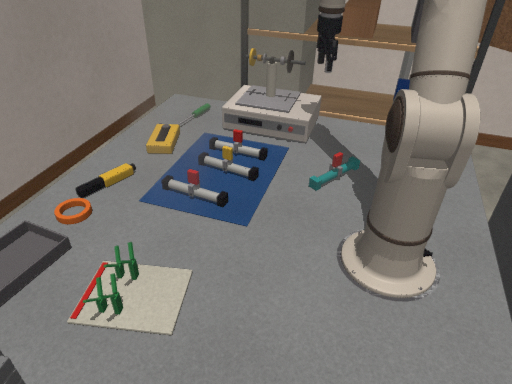

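The top view shows the red tubes with their grips near (281,117) and (391,129), and the yellow one at (343,132). The rack is at (138,130) with its red stripe on the far side. The turquoise look-alike is near (375,267).

```bash
cat > h.py <<'E'
from workcell import env, imaging
import cv2, numpy as np
from scipy.spatial.transform import Rotation as R
def ray(n,p):
    c=imaging.camera_model(n); d=np.linalg.solve(c['camera_matrix'],[p[0],p[1],1.])
    return c['eye'],R.from_quat(c['attitude']).apply(d)
def onz(n,p,z):
    e,d=ray(n,p); return e+d*(z-e[2])/d[2]
def tri(p,q,n="top",m="side"):
    e,d=ray(n,p);f,g=ray(m,q)
    s=np.linalg.lstsq(np.c_[d,-g],f-e,rcond=None)[0]
    a,b=e+d*s[0],f+g*s[1]; return (a+b)/2,np.linalg.norm(a-b)
def proj(n,P):
    c=imaging.camera_model(n); v=c['camera_matrix']@R.from_quat(c['attitude']).inv().apply(np.asarray(P)-c['eye']); return v[:2]/v[2]
def blobs(m,amin=15):
    k,l,s,c=cv2.connectedComponentsWithStats(m.astype(np.uint8))
    return [(c[i].round(1),s[i].tolist()) for i in range(1,k) if s[i,4]>=amin]
def hsv(im): return cv2.cvtColor(im,cv2.COLOR_BGR2HSV)
def red(im):
    h=hsv(im); return ((h[...,0]<8)|(h[...,0]>172))&(h[...,1]>150)&(h[...,2]>90)
E
python3 - <<'E'
from h import *
for n in("top","side"):
    im=cv2.imread(f"pics/{n}0.png"); h=hsv(im); print(n)
    for b in blobs(red(im)): print(" red",b)
    for b in blobs((h[...,2]<60)&(h[...,1]<140),12):
        print(" blk",b, onz(n,b[0],.016).round(3))
    g=(h[...,0]>50)&(h[...,0]<80)&(h[...,1]>120)
    for b in blobs(g): print(" grn",b)
    w=(h[...,1]<60)&(h[...,2]>165)
    for c in cv2.findContours(w.astype(np.uint8),0,2)[0]:
        if cv2.contourArea(c)>1500: print(" white",cv2.contourArea(c),cv2.boxPoints(cv2.minAreaRect(c)).round(1).tolist(),cv2.approxPolyDP(c,5,True)[:,0].tolist())
    x0,y0=(60,60) if n=="top" else (40,220)
    cr=im[y0:y0+130,x0:x0+180]; cv2.imwrite(f"pics/{n}_rack.png",cv2.resize(cr,None,fx=4.4,fy=4.4,interpolation=2))
im=cv2.imread("pics/top0.png")[65:200,240:425]; cv2.imwrite("pics/top_mat.png",cv2.resize(im,None,fx=4.2,fy=4.2,interpolation=2))
E
```

```text
top
 red (array([132.9,  97.2]), [106, 91, 55, 13, 170])
 red (array([280. , 114.5]), [278, 109, 5, 12, 52])
 red (array([391.5, 128.6]), [389, 123, 6, 13, 71])
 red (array([446.3, 190. ]), [444, 187, 5, 7, 27])
 red (array([378.1, 267.1]), [372, 263, 13, 9, 69])
 blk (array([101.5,  18.3]), [96, 0, 12, 38, 215]) [0.806 0.397 0.016]
 blk (array([149.7,  33.7]), [97, 0, 82, 52, 552]) [0.765 0.266 0.016]
 blk (array([249.2,  15.1]), [236, 6, 28, 21, 321]) [0.822 0.002 0.016]
 blk (array([374.8,  32.4]), [357, 24, 38, 18, 305]) [ 0.78  -0.331  0.016]
 blk (array([299.5,  35.3]), [297, 31, 6, 9, 34]) [ 0.768 -0.132  0.016]
 blk (array([38.4, 80.6]), [12, 36, 44, 78, 1891]) [0.631 0.553 0.016]
 blk (array([460.4,  45.9]), [456, 43, 11, 6, 18]) [ 0.747 -0.556  0.016]
 blk (array([283.4,  85.5]), [278, 82, 12, 9, 78]) [ 0.63  -0.092  0.016]
 blk (array([445.3, 139.4]), [441, 90, 10, 98, 723]) [ 0.495 -0.51   0.016]
 blk (array([385.6,  99.3]), [378, 96, 15, 10, 86]) [ 0.598 -0.358  0.016]
 blk (array([344.5, 102.1]), [338, 98, 14, 10, 82]) [ 0.589 -0.251  0.016]
 blk (array([  2.9, 107.7]),
[... 3763 characters left out ...]

 grn (array([125.3, 263.2]), [105, 243, 33, 36, 365])
 grn (array([108. , 296.9]), [84, 275, 39, 39, 439])
 white 4227.0 [[67.0, 321.20001220703125], [74.5, 256.0], [191.10000610351562, 269.5], [183.5, 334.70001220703125]] [[67, 321], [170, 333], [191, 270], [139, 265], [139, 276], [125, 286], [125, 264], [117, 281], [124, 307], [119, 315], [105, 319], [113, 312], [108, 298], [94, 320], [94, 301]]
 white 1698.5 [[333.1000061035156, 276.29998779296875], [347.70001220703125, 230.10000610351562], [439.8999938964844, 259.1000061035156], [425.3999938964844, 305.3999938964844]] [[343, 245], [349, 270], [380, 291], [415, 293], [434, 278], [430, 256], [415, 276], [389, 279], [358, 262], [357, 233]]
```

```bash
sleep 0
```

```text
(no output)
```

View pics/top_rack.png

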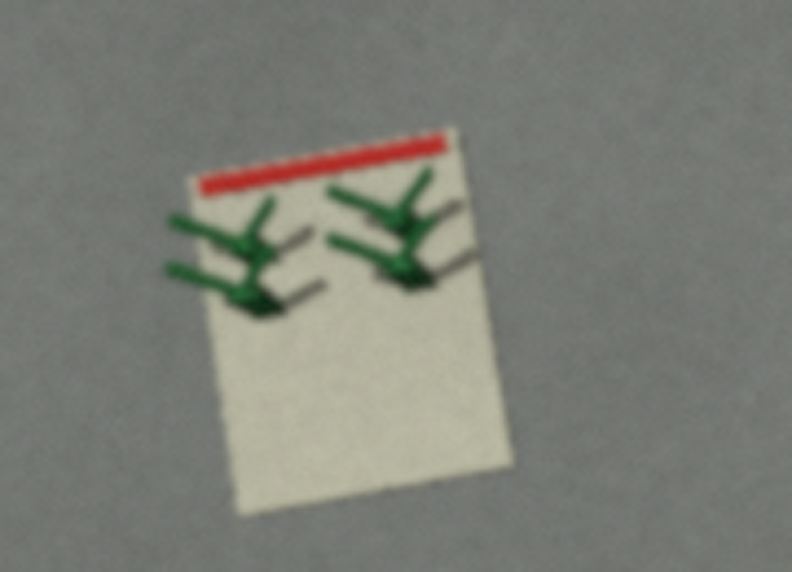

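View pics/side_rack.png

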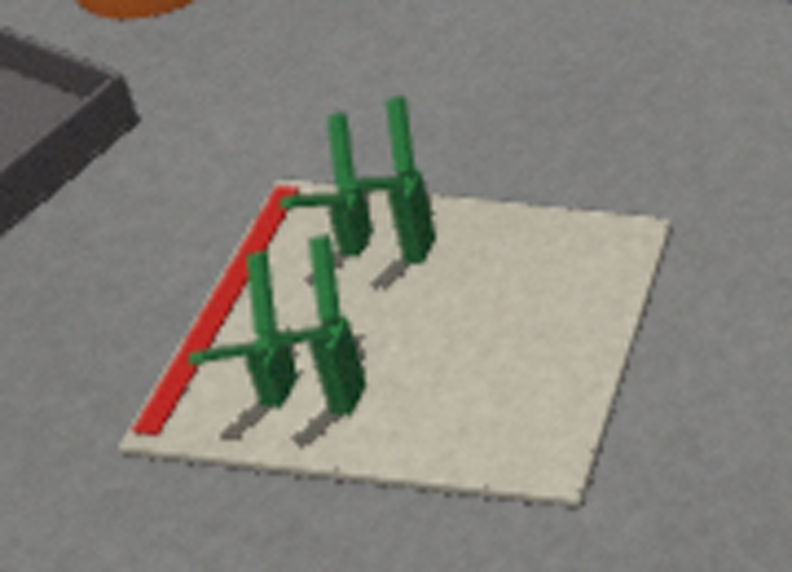

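View pics/top_mat.png

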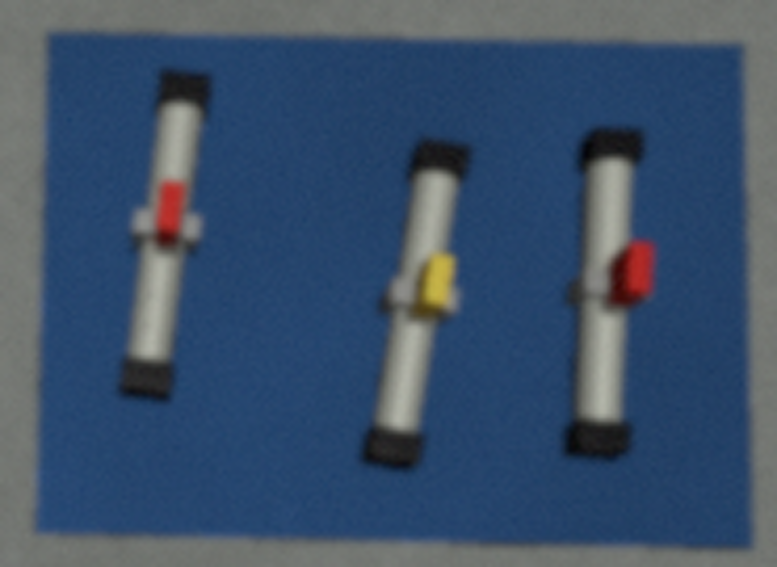

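```bash
python3 - <<'E'
from h import *
T=lambda x,y:(x/4.4+60-.4,y/4.4+60-.4); S=lambda x,y:(x/4.4+40-.4,y/4.4+220-.4)
ct=[onz("top",T(*p),.004) for p in [(190,180),(456,129),(512,465),(239,515)]]
cs=[onz("side",S(*p),.004) for p in [(122,447),(284,180),(669,219),(580,500)]]
for a,b in zip(ct,cs): print(a.round(4),b.round(4))
for c in(ct,cs):
    c=np.array(c); print("ctr",c.mean(0).round(4),"dir",np.degrees(np.arctan2(*((c[0]+c[1]-c[2]-c[3])[[1,0]]))).round(1),np.linalg.norm(c[0]-c[1]),np.linalg.norm(c[1]-c[2]))
print("tips: grooveL lower(+y),lower(-y), upper(-y)?; grooveR ...")
for t,s in [((170,220),(190,359)),((270,200),(258,256)),((167,267),None),((329,190),(282,203)),((432,170),(336,115)),((329,237),None)]:
    if s: print(t,*[np.round(v,4) for v in tri(T(*t),S(*s))])
im=cv2.imread("pics/side0.png"); h=hsv(im); 
m=((h[...,0]<10)|(h[...,0]>170))&(h[...,1]>120)&(h[...,2]>60)
bs={}
for b in blobs(m): print(b)
E
```

```text
[0.584  0.3849 0.004 ] [0.585  0.3849 0.004 ]
[0.6188 0.2259 0.004 ] [0.6165 0.2239 0.004 ]
[0.4149 0.1831 0.004 ] [0.4163 0.182  0.004 ]
[0.3816 0.3432 0.004 ] [0.3813 0.3422 0.004 ]
ctr [0.4998 0.2843 0.004 ] dir 11.7 0.1628094587058987 0.20839941815700372
ctr [0.4998 0.2832 0.004 ] dir 11.8 0.1640789828794819 0.20454803614927067
tips: grooveL lower(+y),lower(-y), upper(-y)?; grooveR ...
(170, 220) [0.5423 0.3697 0.0638] 0.0025
(270, 200) [0.5529 0.3126 0.0641] 0.0017
(329, 190) [0.5614 0.2807 0.0629] 0.0017
(432, 170) [0.5731 0.2224 0.0631] 0.0003
(array([290.1, 128.5]), [288, 127, 5, 4, 15])
(array([237.1, 135.2]), [233, 129, 10, 14, 112])
(array([337.1, 159. ]), [332, 152, 11, 15, 110])
(array([192.8, 176.2]), [187, 169, 12, 16, 144])
(array([ 87.8, 291.4]), [70, 262, 38, 57, 312])
```

```bash
python3 - <<'E'
from h import *
for t,s in [((280.5,115.5),(192.8,176.2)),((391.5,128.6),(237.1,135.2))]: print(*[np.round(v,4) for v in tri(t,s)], onz("top",t,.066).round(4),onz("side",s,.062).round(4))
E
```

```text
[ 0.5359 -0.0834  0.0624] 0.0003 [ 0.5347 -0.0833  0.066 ] [ 0.5363 -0.084   0.062 ]
[ 0.5082 -0.3575  0.0601] 0.0016 [ 0.5074 -0.3553  0.066 ] [ 0.5061 -0.354   0.062 ]
```

Call:
{"fn": "jog_arm", "kwargs": {
  "increments": [
    {"dx": 0.75, "dy": 0.8, "yaw": -0.8},
    {"dx": 0.75, "dy": 0.8, "yaw": -0.8},
    {"dx": 0.75, "dy": 0.8, "yaw": -0.8},
    {"dx": 0.75, "dy": 0.8, "dz": -0.3, "yaw": -0.8},
    {"dx": 0.7, "dy": 0.7, "dz": -0.3, "yaw": -0.45},
    {}
  ],
  "hand": 60,
  "grip_force": 50
}}

```text
invalid input
```

Call:
{"fn": "jog_arm", "kwargs": {
  "increments": [
    {"dx": 0.75, "dy": 0.8, "dz": 0, "yaw": -0.8},
    {"dx": 0.75, "dy": 0.8, "dz": 0, "yaw": -0.8},
    {"dx": 0.75, "dy": 0.8, "dz": 0, "yaw": -0.8},
    {"dx": 0.75, "dy": 0.8, "dz": -0.3, "yaw": -0.8},
    {"dx": 0.7, "dy": 0.7, "dz": -0.3, "yaw": -0.45},
    {"dx": 0, "dy": 0, "dz": 0, "yaw": 0}
  ],
  "hand": 60,
  "grip_force": 50
}}

```text
time: 0.85
tool_pos: [0.4966, -0.3536, 0.1931]
tcp_rot: [0.999, -0.04, -0.001, -0.003]
contact_force: [-1.0, 0.0, -0.0]
grip_width: 0.601
```

Call:
{"fn": "jog_arm", "kwargs": {
  "increments": [
    {"dx": 0.17, "dy": 0, "dz": -0.6, "yaw": 0.15},
    {"dx": 0, "dy": 0, "dz": -0.6, "yaw": 0},
    {"dx": 0, "dy": 0, "dz": -0.6, "yaw": 0},
    {"dx": 0, "dy": 0, "dz": 0, "yaw": 0}
  ]
}}

```text
time: 1.35
tool_pos: [0.5055, -0.355, 0.0821]
tcp_rot: [1.0, -0.028, -0.002, -0.002]
contact_force: [0.2, -0.3, 0.2]
grip_width: 0.598
```

```bash
python3 - <<'E'
from h import *
print(env.get_state()['q'].round(2),env.get_state()['tool_pos'])
im=imaging.grab_frame("side")[80:220,150:330]; cv2.imwrite("pics/s1.png",cv2.resize(im,None,fx=4,fy=4,interpolation=2))
im=imaging.grab_frame("top")[65:200,300:460]; cv2.imwrite("pics/t1.png",cv2.resize(im,None,fx=4,fy=4,interpolation=2))
E
```

```text
[ 0.84  0.62 -0.37  1.74  0.28  0.84 -1.28] [ 0.50552664 -0.35501203  0.08205778]
```

View pics/s1.png

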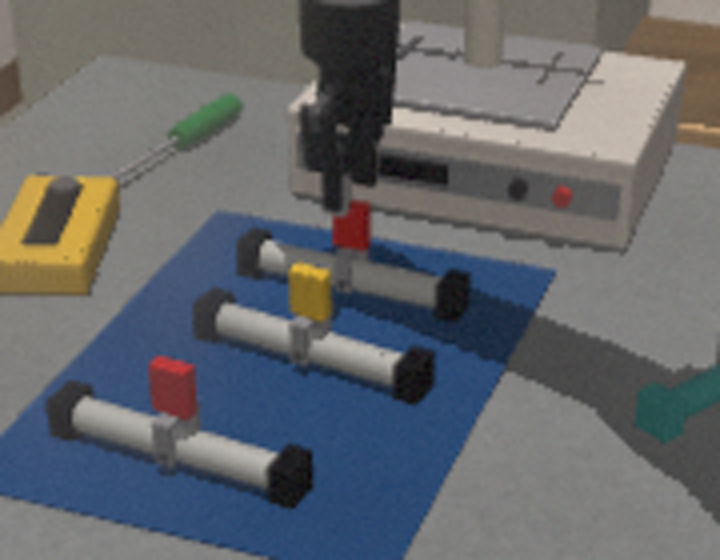

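View pics/t1.png

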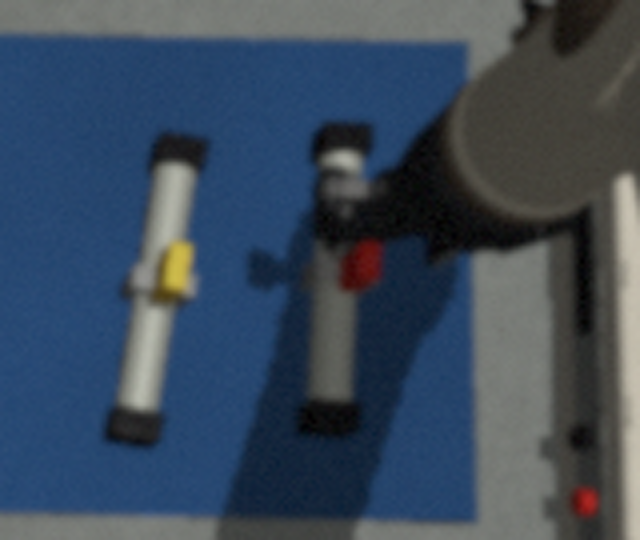

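Call:
{"fn": "jog_arm", "kwargs": {
  "increments": [
    {"dx": 0.02, "dy": 0, "dz": -0.3, "yaw": 0},
    {"dx": 0, "dy": 0, "dz": -0.23, "yaw": 0},
    {"dx": 0, "dy": 0, "dz": 0, "yaw": 0}
  ]
}}

```text
time: 1.82
tool_pos: [0.5114, -0.3587, 0.0554]
tcp_rot: [1.0, -0.029, 0.003, 0.001]
contact_force: [0.2, 0.6, -0.0]
grip_width: 0.602
```

Call:
{"fn": "jog_arm", "kwargs": {
  "increments": [
    {"dx": 0, "dy": 0, "dz": 0, "yaw": 0},
    {"dx": 0, "dy": 0, "dz": 0, "yaw": 0},
    {"dx": 0, "dy": 0, "dz": 0, "yaw": 0},
    {"dx": 0, "dy": 0, "dz": 0, "yaw": 0}
  ],
  "hand": 0
}}

```text
time: 2.33
tool_pos: [0.512, -0.3584, 0.0562]
tcp_rot: [1.0, -0.029, 0.004, 0.001]
contact_force: [-0.0, 0.4, -1.9]
grip_width: 0.151
```

Call:
{"fn": "jog_arm", "kwargs": {
  "increments": [
    {"dx": 0, "dy": 0, "dz": 0.3, "yaw": 0},
    {"dx": 0, "dy": 0, "dz": 0.6, "yaw": 0},
    {"dx": 0, "dy": 0, "dz": 0.7, "yaw": 0},
    {"dx": 0, "dy": 0, "dz": 0.5, "yaw": 0},
    {"dx": 0, "dy": 0, "dz": 0, "yaw": 0},
    {"dx": 0, "dy": 0, "dz": 0, "yaw": 0}
  ]
}}

```text
time: 3.08
tool_pos: [0.5099, -0.3578, 0.188]
tcp_rot: [1.0, -0.029, 0.003, 0.001]
contact_force: [0.3, -1.2, -4.0]
grip_width: 0.153
```

```bash
python3 - <<'E'
from h import *
print(env.get_state()['q'].round(2),env.get_state()['tool_pos'])
im=imaging.grab_frame("side")[40:200,150:330]; cv2.imwrite("pics/s2.png",cv2.resize(im,None,fx=3.7,fy=3.7,interpolation=2))
E
```

```text
[ 0.87  0.49 -0.41  1.67  0.22  1.02 -1.23] [ 0.50987915 -0.35780571  0.18803585]
```

View pics/s2.png

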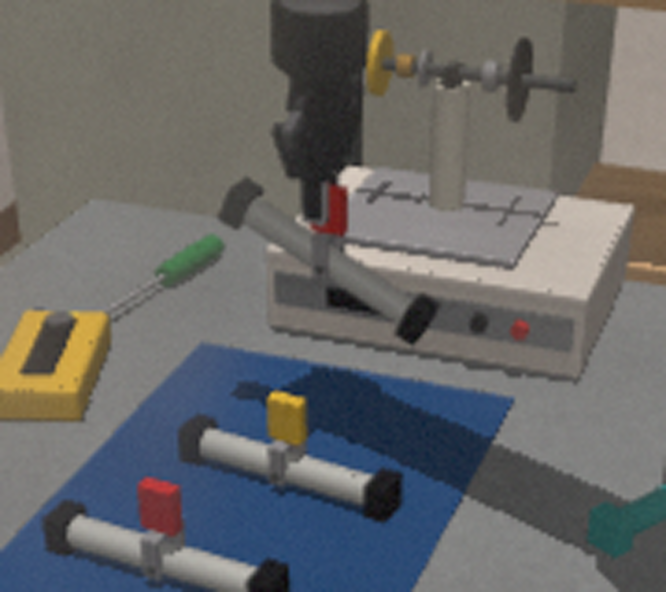

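Call:
{"fn": "jog_arm", "kwargs": {
  "increments": [
    {"dx": 0, "dy": 0.2, "dz": 0.5, "yaw": 1},
    {"dx": 0, "dy": 0.5, "dz": 0.5, "yaw": 1},
    {"dx": 0, "dy": 0.5, "dz": 0, "yaw": 1},
    {"dx": 0, "dy": 0.5, "dz": 0, "yaw": 1},
    {"dx": 0, "dy": 0.5, "dz": 0, "yaw": 1},
    {"dx": 0, "dy": 0.5, "dz": 0, "yaw": 1},
    {"dx": 0, "dy": 0.5, "dz": 0, "yaw": 1},
    {"dx": 0, "dy": 0.5, "dz": 0, "yaw": 1},
    {"dx": 0, "dy": 0.5, "dz": 0, "yaw": 1},
    {"dx": 0, "dy": 0.5, "dz": 0, "yaw": 1},
    {"dx": 0, "dy": 0.5, "dz": 0, "yaw": 1},
    {"dx": 0, "dy": 0.5, "dz": 0, "yaw": 1},
    {"dx": 0, "dy": 0.5, "dz": 0, "yaw": 1},
    {"dx": 0, "dy": 0.5, "dz": 0, "yaw": 1},
    {"dx": 0, "dy": 0.5, "dz": 0, "yaw": 1},
    {"dx": 0, "dy": 0.5, "dz": 0, "yaw": 1},
    {"dx": 0, "dy": 0.5, "dz": 0, "yaw": 1}
  ]
}}

```text
time: 5.25
tool_pos: [0.4918, 0.1478, 0.2232]
tcp_rot: [0.368, 0.93, -0.016, -0.01]
contact_force: [0.4, 0.2, -3.5]
grip_width: 0.154
```

```bash
python3 - <<'E'
from h import *
s=env.get_state();print(s['q'].round(2),s['tool_pos'],np.degrees(2*np.arctan2(s['tcp_rot'][1],s['tcp_rot'][0])))
E
```

```text
[ 0.5   0.46 -1.07  1.86  0.45  1.14  0.07] [0.49183015 0.14779436 0.22316254] 136.838876256497
```

Call:
{"fn": "jog_arm", "kwargs": {
  "increments": [
    {"dx": 0, "dy": 0.5, "dz": 0.2, "yaw": 1},
    {"dx": 0, "dy": 0.5, "dz": 0.1, "yaw": 1},
    {"dx": 0, "dy": 0.5, "dz": 0, "yaw": 1},
    {"dx": 0, "dy": 0.5, "dz": 0, "yaw": 1},
    {"dx": 0, "dy": 0.5, "dz": 0, "yaw": 1},
    {"dx": 0, "dy": 0.4, "dz": 0, "yaw": 1},
    {"dx": 0, "dy": 0, "dz": 0, "yaw": 0.6},
    {"dx": 0, "dy": 0, "dz": 0, "yaw": 0},
    {"dx": 0, "dy": 0, "dz": 0, "yaw": 0}
  ]
}}

```text
time: 6.38
tool_pos: [0.4838, 0.3255, 0.2276]
tcp_rot: [-0.101, 0.995, -0.023, -0.012]
contact_force: [-0.6, -0.4, -3.5]
grip_width: 0.157
```

```bash
cat > look.py <<'E'
from h import *
import sys
k=sys.argv[1]
s=env.get_state();print(s['q'].round(2),s['tool_pos'].round(4),"yaw",np.degrees(2*np.arctan2(s['tcp_rot'][1],s['tcp_rot'][0])).round(1))
im=imaging.grab_frame("side"); cv2.imwrite(f"pics/fs{k}.png",im); im=im[190:370,30:250]; cv2.imwrite(f"pics/s{k}.png",cv2.resize(im,None,fx=3.3,fy=3.3,interpolation=2))
im=imaging.grab_frame("top"); cv2.imwrite(f"pics/ft{k}.png",im);im=im[50:200,60:240]; cv2.imwrite(f"pics/t{k}.png",cv2.resize(im,None,fx=4,fy=4,interpolation=2))
E
python3 look.py 3
```

```text
[ 0.16  0.69 -1.2   1.67  0.67  1.31  0.59] [0.4838 0.3255 0.2276] yaw 191.6
```

View pics/s3.png

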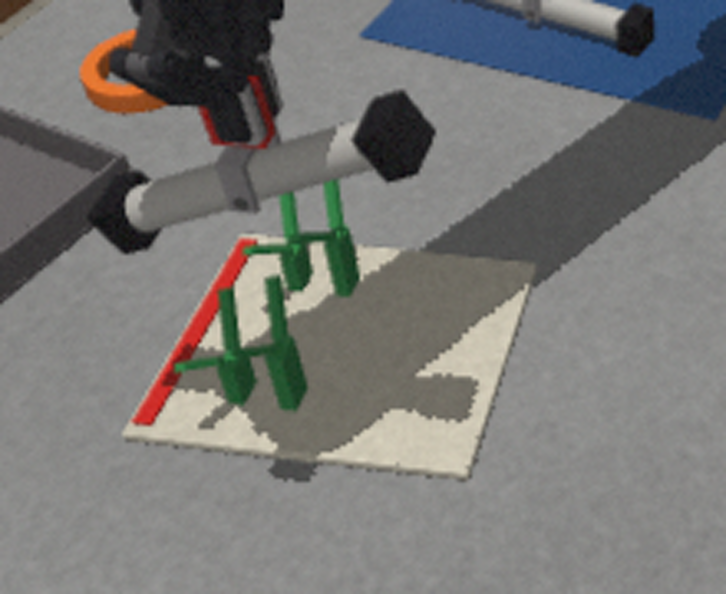

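View pics/t3.png

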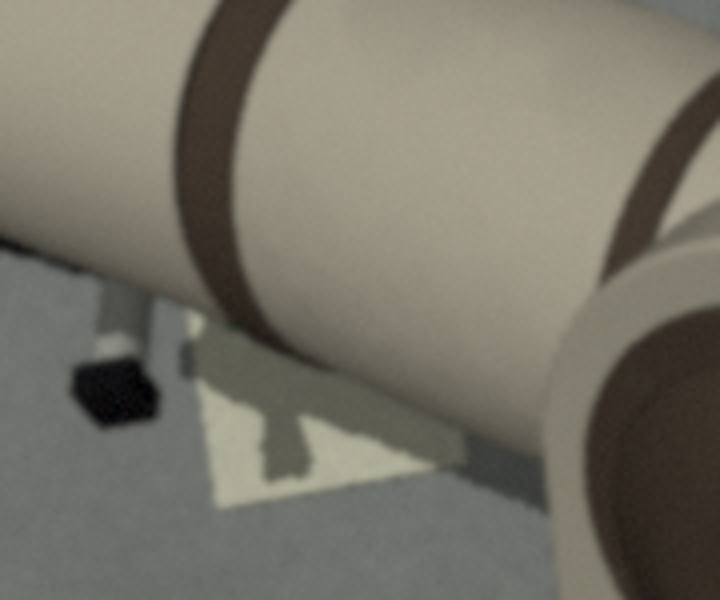

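```bash
python3 - <<'E'
from h import *
s=env.get_state(); print(s['tcp_rot'], R.from_quat(s['tcp_rot']).apply([0,0,1]).round(3))
S=lambda x,y:(x/3.3+30,y/3.3+190)
print("hi side",onz("side",S(400,135),.2299).round(4),"lo cap mid",onz("side",S(124,212),.1496).round(4))
print("tri hi", [np.round(v,4) for v in tri((60+118/4,50+388/4),S(396,135))])
a=np.radians(11.7); u=np.array([np.cos(a)*np.cos(.436),np.sin(a)*np.cos(.436),-np.sin(.436)])
m=s['tool_pos']-[0,0,.04]
for k in(-.1,-.09,0,.09,.1):
    p=proj("side",m+k*u); q=proj("top",m+k*u); print(k,((p-[30,190])*3.3).round(),((q-[60,50])*4).round())
E
```

```text
[-0.10071289  0.9945627  -0.02361755 -0.01200684] [-0.019 -0.049 -0.999]
hi side [0.408  0.3115 0.2299] lo cap mid [0.5737 0.3418 0.1496]
tri hi [array([0.413 , 0.3094, 0.2269]), np.float64(0.0019)]
-0.1 [427. 134.] [119. 423.]
-0.09 [411. 139.] [120. 407.]
0 [269. 179.] [130. 273.]
0.09 [139. 216.] [140. 154.]
0.1 [125. 220.] [141. 141.]
```

Call:
{"fn": "jog_arm", "kwargs": {
  "increments": [
    {"dx": -0.06, "dy": 0.02, "dz": -0.5, "yaw": 0},
    {"dx": 0, "dy": 0, "dz": -0.4, "yaw": 0},
    {"dx": 0, "dy": 0, "dz": 0, "yaw": 0},
    {"dx": 0, "dy": 0, "dz": 0, "yaw": 0}
  ]
}}

```text
time: 6.98
tool_pos: [0.4824, 0.3253, 0.1733]
tcp_rot: [-0.098, 0.995, -0.024, -0.011]
contact_force: [0.1, 0.4, -3.4]
grip_width: 0.155
```

```bash
python3 look.py 4
```

```text
[ 0.13  0.74 -1.15  1.73  0.73  1.23  0.54] [0.4824 0.3253 0.1733] yaw 191.3
```

View pics/s4.png

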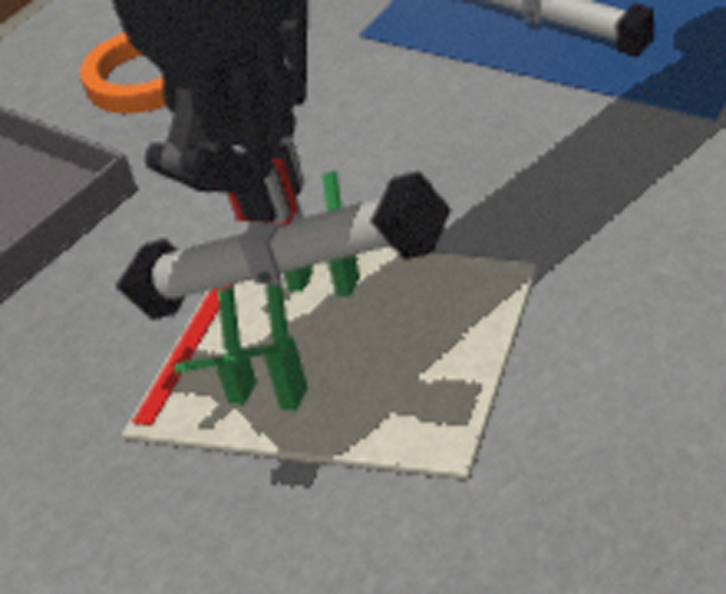

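View pics/t4.png

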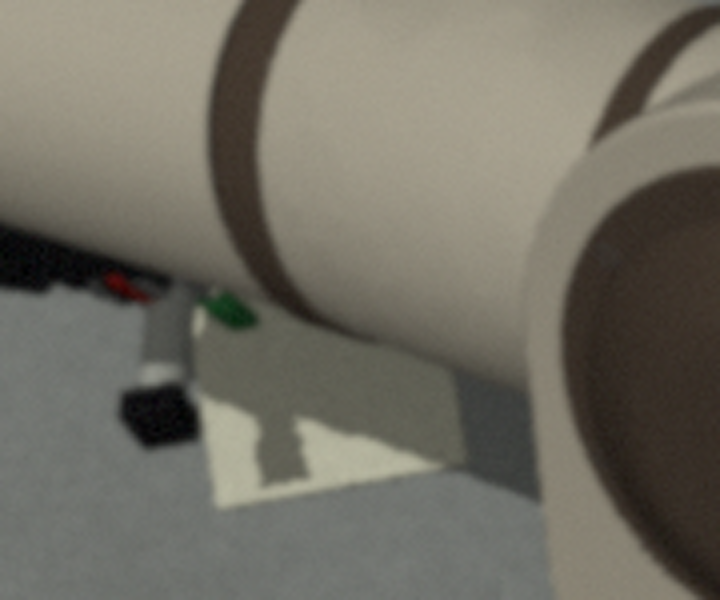

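```bash
python3 - <<'E'
from h import *
S=lambda x,y:(x/3.3+30,y/3.3+190)
a=np.radians(11.7); u=np.array([np.cos(a)*np.cos(.436),np.sin(a)*np.cos(.436),-np.sin(.436)])
h,e=tri((60+161/4,50+412/4),S(410,214)); print(h.round(4),e, "mid",(h+.1*u).round(4))
l=onz("side",S(150,280),.133-.038); print("lo",l.round(4),"mid",(l-.09*u).round(4))
E
```

```text
[0.4118 0.3103 0.1727] 0.00045084096982064977 mid [0.5006 0.3287 0.1305]
lo [0.5733 0.3415 0.095 ] mid [0.4934 0.325  0.133 ]
```

Call:
{"fn": "jog_arm", "kwargs": {
  "increments": [
    {"dx": -0.06, "dy": 0.03, "dz": -0.3, "yaw": 0},
    {"dx": 0, "dy": 0, "dz": -0.25, "yaw": 0},
    {"dx": 0, "dy": 0, "dz": 0, "yaw": 0}
  ]
}}

```text
time: 7.45
tool_pos: [0.479, 0.3273, 0.1389]
tcp_rot: [-0.098, 0.995, -0.024, -0.01]
contact_force: [0.2, 0.3, -3.6]
grip_width: 0.154
```

```bash
python3 look.py 5
```

```text
[ 0.11  0.77 -1.12  1.76  0.77  1.17  0.51] [0.479  0.3273 0.1389] yaw 191.2
```

View pics/s5.png

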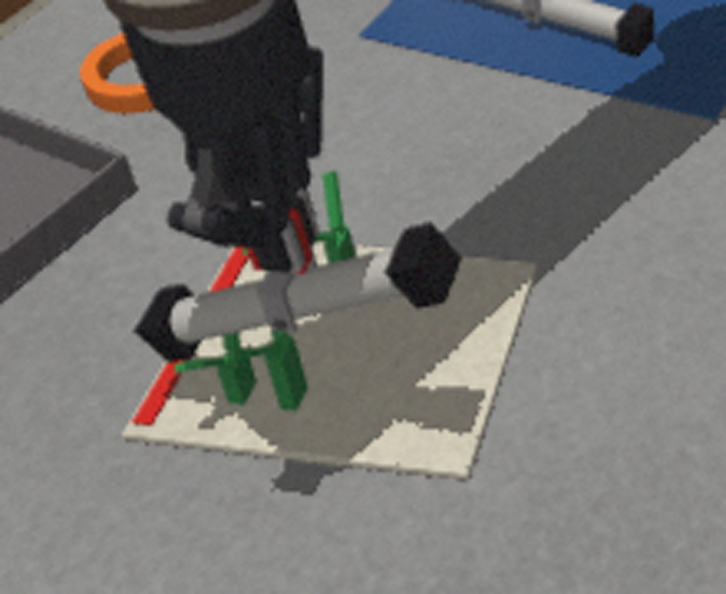

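View pics/t5.png

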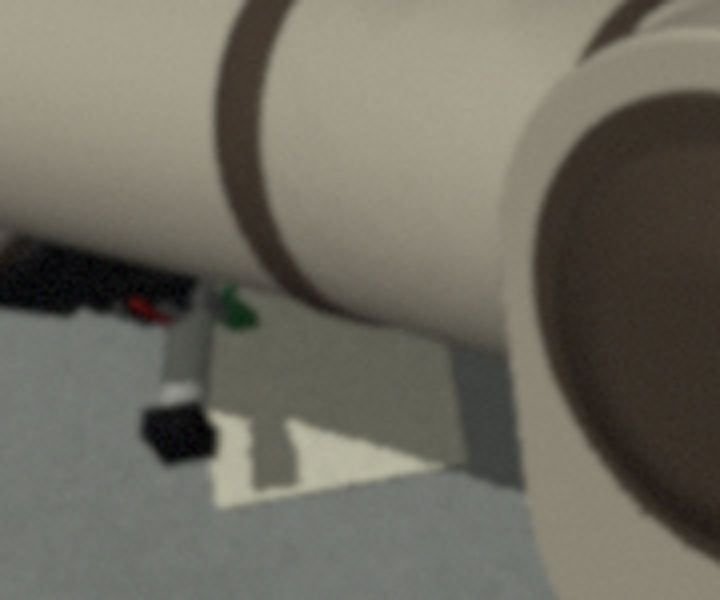

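Call:
{"fn": "jog_arm", "kwargs": {
  "increments": [
    {"dx": 0, "dy": 0, "dz": -0.13, "yaw": 0},
    {"dx": 0, "dy": 0, "dz": -0.08, "yaw": 0},
    {"dx": 0, "dy": 0, "dz": 0, "yaw": 0}
  ]
}}

```text
time: 7.92
tool_pos: [0.4799, 0.3285, 0.1273]
tcp_rot: [-0.098, 0.995, -0.023, -0.009]
contact_force: [-0.8, 0.7, -3.7]
grip_width: 0.152
```

```bash
python3 look.py 6
```

```text
[ 0.1   0.78 -1.1   1.77  0.78  1.15  0.5 ] [0.4799 0.3285 0.1273] yaw 191.2
```

View pics/s6.png

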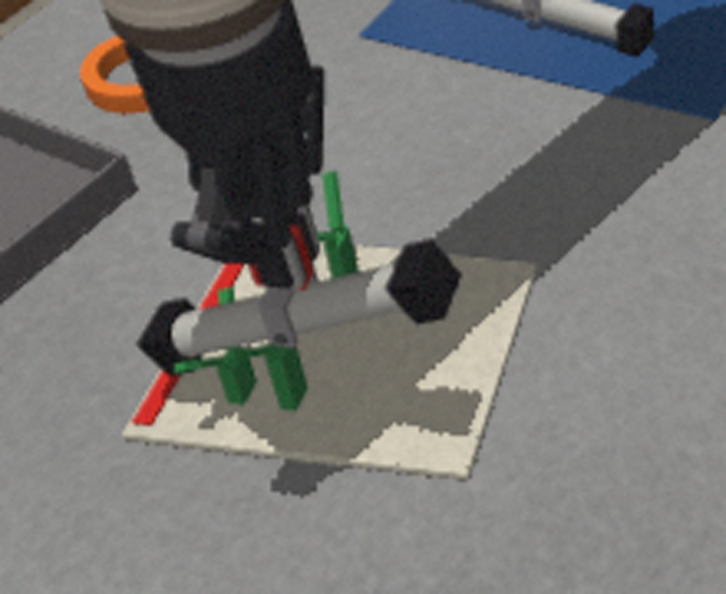

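```bash
cat > ideal.py <<'E'
from h import *
a=np.radians(11.8);O=np.array([.501,.2845,.085])
X=np.array([np.cos(a)*np.cos(.4363),np.sin(a)*np.cos(.4363),-np.sin(.4363)]);Y=np.array([-np.sin(a),np.cos(a),0]);Z=np.cross(X,Y)
def P(x,y,z=0): return O+(x*X+y*Y+z*Z)/1000
E
python3 - <<'E'
from ideal import *
for n,p in dict(hi=P(-100,45),mid=P(0,45),piv=P(0,64.5),lo=P(100,45),lotop=P(80,45,13),hitop=P(-80,45,13),s1=P(24,72,4),s2=P(60,72,4)).items():
    q=proj("side",p);t=proj("top",p); print(n,p.round(4),((q-[30,190])*3.3).round(),((t-[60,50])*4).round())
E
```

```text
hi [0.4031 0.31   0.1273] [435. 277.] [194. 443.]
mid [0.4918 0.3285 0.085 ] [289. 312.] [200. 309.]
piv [0.4878 0.3476 0.085 ] [275. 339.] [168. 315.]
lo [0.5805 0.3471 0.0427] [156. 344.] [205. 189.]
lotop [0.5681 0.3445 0.063 ] [168. 323.] [195. 197.]
hitop [0.4262 0.3148 0.1306] [392. 268.] [186. 401.]
s1 [0.5092 0.3598 0.0785] [232. 353.] [155. 282.]
s2 [0.5412 0.3664 0.0633] [182. 364.] [157. 239.]
```

View pics/t6.png

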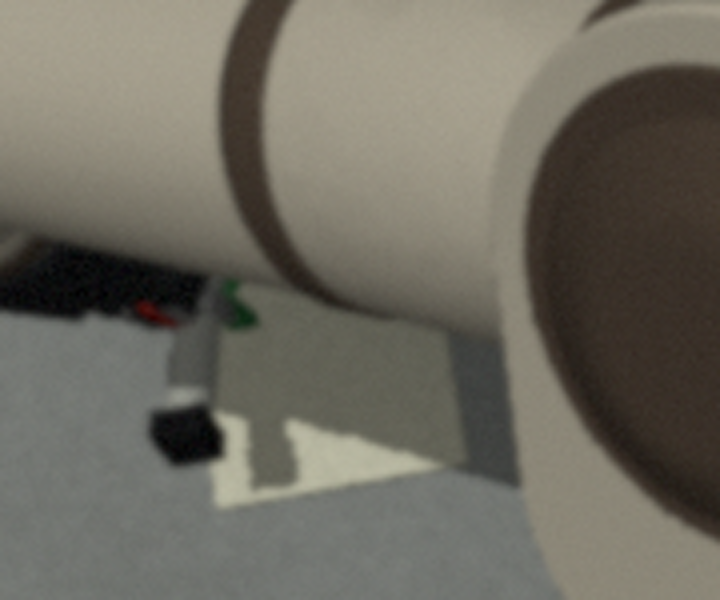

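Call:
{"fn": "jog_arm", "kwargs": {
  "increments": [
    {"dx": 0, "dy": -0.02, "dz": -0.06, "yaw": 0},
    {"dx": 0, "dy": 0, "dz": -0.04, "yaw": 0},
    {"dx": 0, "dy": 0, "dz": 0, "yaw": 0}
  ]
}}

```text
time: 8.4
tool_pos: [0.4805, 0.3286, 0.1225]
tcp_rot: [-0.098, 0.995, -0.021, -0.008]
contact_force: [0.1, 0.4, -2.2]
grip_width: 0.158
```

```bash
python3 look.py 7
```

```text
[ 0.1   0.79 -1.1   1.77  0.79  1.14  0.49] [0.4805 0.3286 0.1225] yaw 191.3
```

View pics/s7.png

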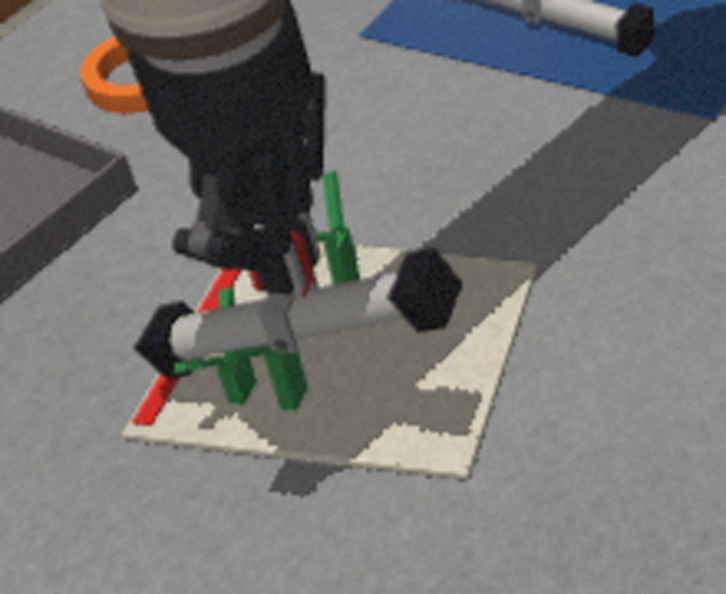

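Call:
{"fn": "jog_arm", "kwargs": {
  "increments": [
    {"dx": 0, "dy": 0, "dz": -0.05, "yaw": 0},
    {"dx": 0, "dy": 0, "dz": 0, "yaw": 0}
  ]
}}

```text
time: 8.75
tool_pos: [0.4807, 0.3285, 0.1206]
tcp_rot: [-0.098, 0.995, -0.022, -0.007]
contact_force: [-0.4, -1.0, 2.7]
grip_width: 0.155
```

```bash
python3 look.py 8
```

```text
[ 0.1   0.79 -1.1   1.77  0.79  1.14  0.49] [0.4807 0.3285 0.1206] yaw 191.2
```

Now it's seated: the force has gone from −3.6 to +2.7 N. I'll release it by opening partly.

Call:
{"fn": "jog_arm", "kwargs": {
  "increments": [
    {"dx": 0, "dy": 0, "dz": 0, "yaw": 0},
    {"dx": 0, "dy": 0, "dz": 0, "yaw": 0},
    {"dx": 0, "dy": 0, "dz": 0, "yaw": 0}
  ],
  "hand": 55
}}

```text
time: 9.22
tool_pos: [0.4812, 0.3286, 0.1205]
tcp_rot: [-0.098, 0.995, -0.022, -0.007]
contact_force: [0.3, 0.4, -0.6]
grip_width: 0.551
```

```bash
python3 look.py 9
```

```text
[ 0.1   0.79 -1.09  1.77  0.79  1.14  0.49] [0.4812 0.3286 0.1205] yaw 191.2
```

View pics/s9.png

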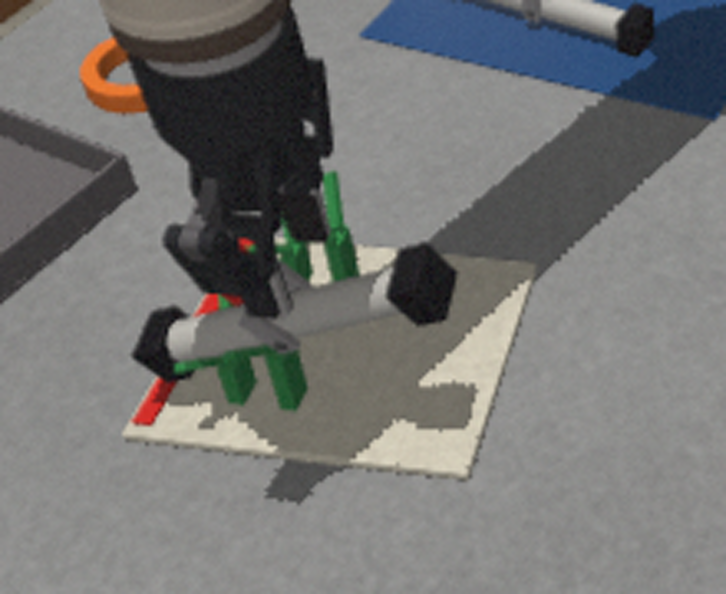

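Call:
{"fn": "jog_arm", "kwargs": {
  "increments": [
    {"dx": 0, "dy": 0, "dz": 0.3, "yaw": 0},
    {"dx": 0, "dy": 0, "dz": 0.7, "yaw": 0},
    {"dx": 0, "dy": -0.1, "dz": 0.7, "yaw": 0},
    {"dx": 0.1, "dy": -0.6, "dz": 0, "yaw": -0.2},
    {"dx": 0.1, "dy": -0.8, "dz": 0, "yaw": -0.3},
    {"dx": 0.1, "dy": -0.8, "dz": 0, "yaw": -0.3},
    {"dx": 0.1, "dy": -0.8, "dz": 0, "yaw": -0.3},
    {"dx": 0.1, "dy": -0.8, "dz": 0, "yaw": -0.3},
    {"dx": 0.1, "dy": -0.8, "dz": 0, "yaw": -0.3},
    {"dx": 0.1, "dy": -0.8, "dz": 0, "yaw": -0.3},
    {"dx": 0, "dy": -0.8, "dz": 0, "yaw": -0.2},
    {"dx": 0, "dy": 0, "dz": 0, "yaw": 0}
  ]
}}

```text
time: 10.82
tool_pos: [0.5235, -0.057, 0.2405]
tcp_rot: [0.058, 0.998, -0.02, -0.003]
contact_force: [0.3, 0.8, -0.6]
grip_width: 0.551
```

```bash
python3 look.py 10
```

```text
[ 0.99  0.55 -1.28  1.83  0.6   1.22  0.98] [ 0.5235 -0.057   0.2405] yaw 173.3
```

View pics/s10.png

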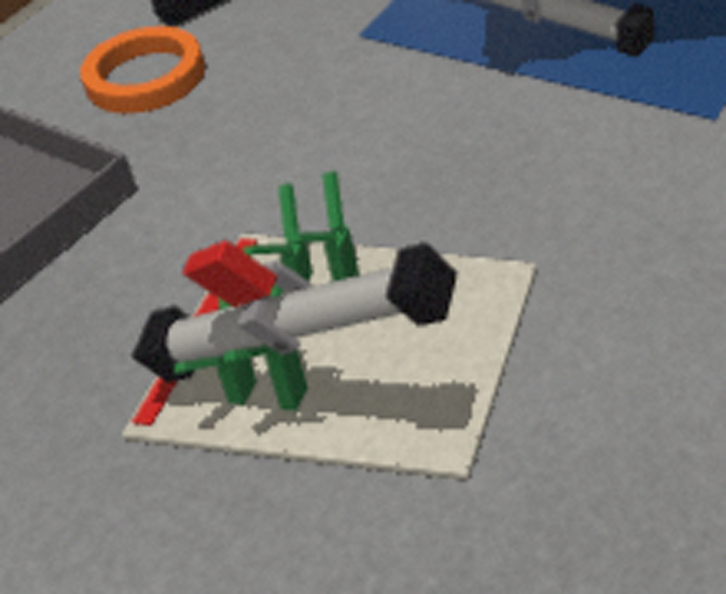

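View pics/ft10.png

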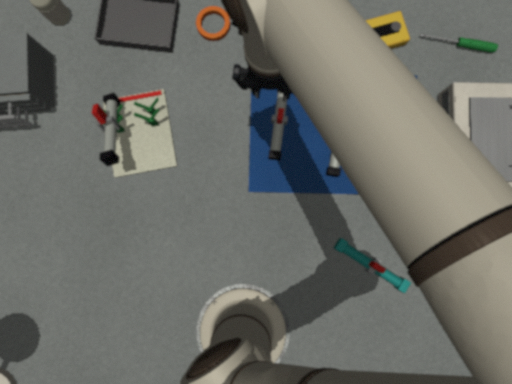

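Call:
{"fn": "jog_arm", "kwargs": {
  "increments": [
    {"dx": 0.2, "dy": -0.42, "dz": -0.5, "yaw": 0.08},
    {"dx": 0, "dy": 0, "dz": -0.8, "yaw": 0},
    {"dx": 0, "dy": 0, "dz": -0.8, "yaw": 0},
    {"dx": 0, "dy": 0, "dz": -0.3, "yaw": 0},
    {"dx": 0, "dy": 0, "dz": 0, "yaw": 0}
  ]
}}

```text
time: 11.55
tool_pos: [0.5391, -0.0678, 0.0992]
tcp_rot: [0.042, 0.999, -0.018, 0.002]
contact_force: [0.3, 0.4, 0.1]
grip_width: 0.548
```

```bash
python3 - <<'E'
from h import *
s=env.get_state();print(s['q'].round(2),s['tool_pos'].round(4),"yaw",np.degrees(2*np.arctan2(s['tcp_rot'][1],s['tcp_rot'][0])).round(1))
im=imaging.grab_frame("side")[60:240,100:330]; cv2.imwrite("pics/s11.png",cv2.resize(im,None,fx=3.3,fy=3.3,interpolation=2))
E
```

```text
[ 0.86  0.73 -1.09  1.92  0.82  1.01  0.87] [ 0.5391 -0.0678  0.0992] yaw 175.2
```

View pics/s11.png

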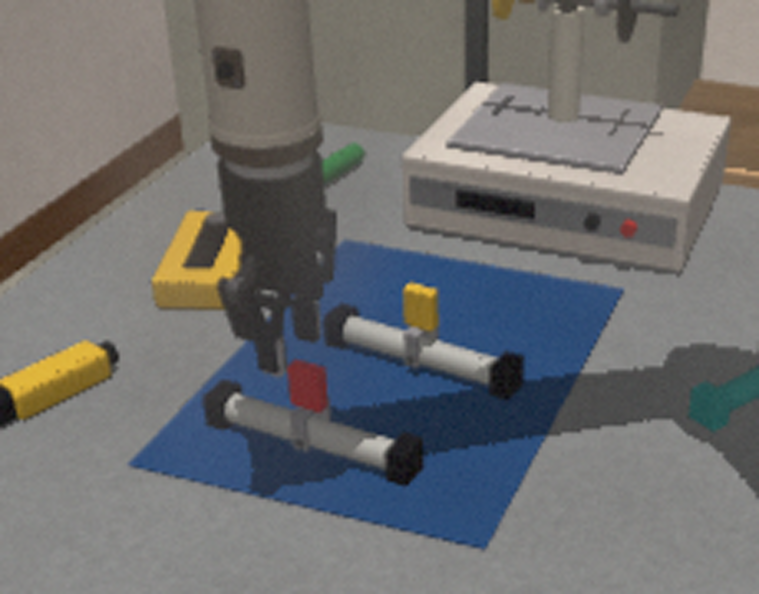

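```bash
python3 - <<'E'
from h import *
s=env.get_state(); Rm=R.from_quat(s['tcp_rot'])
f=lambda p:((proj("side",p)-[100,60])*3.3).round()
print("tcp",f(s['tool_pos']),"tool axes",Rm.as_matrix().round(3).tolist())
for sy in(-1,1): print("finger tip",f(s['tool_pos']+Rm.apply([0,sy*.025,-.007])))
print("block ctr",f([.536,-.0825,.0625]),"tube mid",f([.537,-.0815,.016]))
E
```

```text
tcp [290. 354.] tool axes [[-0.997, 0.083, 0.004], [0.083, 0.996, -0.036], [-0.007, -0.035, -0.999]]
finger tip [305. 331.]
finger tip [273. 363.]
block ctr [306. 384.] tube mid [308. 430.]
```

Call:
{"fn": "jog_arm", "kwargs": {
  "increments": [
    {"dx": -0.08, "dy": -0.24, "dz": 0, "yaw": -0.16},
    {"dx": 0, "dy": 0, "dz": -0.4, "yaw": 0},
    {"dx": 0, "dy": 0, "dz": -0.25, "yaw": 0},
    {"dx": 0, "dy": 0, "dz": 0, "yaw": 0}
  ]
}}

```text
time: 12.1
tool_pos: [0.5373, -0.0843, 0.0629]
tcp_rot: [0.055, 0.998, -0.019, 0.006]
contact_force: [-0.2, 0.4, 0.5]
grip_width: 0.548
```

Call:
{"fn": "jog_arm", "kwargs": {
  "increments": [
    {"dx": -0.06, "dy": 0.03, "dz": -0.15, "yaw": 0},
    {"dx": 0, "dy": 0, "dz": 0, "yaw": 0}
  ]
}}

```text
time: 12.35
tool_pos: [0.5334, -0.082, 0.0535]
tcp_rot: [0.054, 0.998, -0.019, 0.006]
contact_force: [0.4, -0.1, -0.6]
grip_width: 0.555
```

Call:
{"fn": "jog_arm", "kwargs": {
  "increments": [
    {"dx": 0, "dy": 0, "dz": 0, "yaw": 0},
    {"dx": 0, "dy": 0, "dz": 0, "yaw": 0},
    {"dx": 0, "dy": 0, "dz": 0, "yaw": 0},
    {"dx": 0, "dy": 0, "dz": 0, "yaw": 0}
  ],
  "hand": 0
}}

```text
time: 12.85
tool_pos: [0.534, -0.0809, 0.0542]
tcp_rot: [0.054, 0.998, -0.018, 0.006]
contact_force: [-0.6, 0.8, -1.8]
grip_width: 0.154
```

Call:
{"fn": "jog_arm", "kwargs": {
  "increments": [
    {"dx": 0, "dy": 0, "dz": 0.3, "yaw": 0},
    {"dx": 0, "dy": 0, "dz": 0.6, "yaw": 0},
    {"dx": 0, "dy": 0, "dz": 0.7, "yaw": 0},
    {"dx": 0, "dy": 0, "dz": 0.5, "yaw": 0},
    {"dx": 0, "dy": 0, "dz": 0, "yaw": 0},
    {"dx": 0, "dy": 0, "dz": 0, "yaw": 0}
  ]
}}

```text
time: 13.6
tool_pos: [0.532, -0.0819, 0.1862]
tcp_rot: [0.054, 0.998, -0.019, 0.005]
contact_force: [-0.1, -0.8, -2.8]
grip_width: 0.157
```

```bash
python3 - <<'E'
from h import *
s=env.get_state();print(s['q'].round(2),s['tool_pos'].round(4),"yaw",np.degrees(2*np.arctan2(s['tcp_rot'][1],s['tcp_rot'][0])).round(1))
im=imaging.grab_frame("side")[60:240,100:330]; cv2.imwrite("pics/s12.png",cv2.resize(im,None,fx=3.3,fy=3.3,interpolation=2))
E
```

```text
[ 0.98  0.62 -1.2   1.87  0.69  1.13  0.97] [ 0.532  -0.0819  0.1862] yaw 173.8
```

View pics/s12.png

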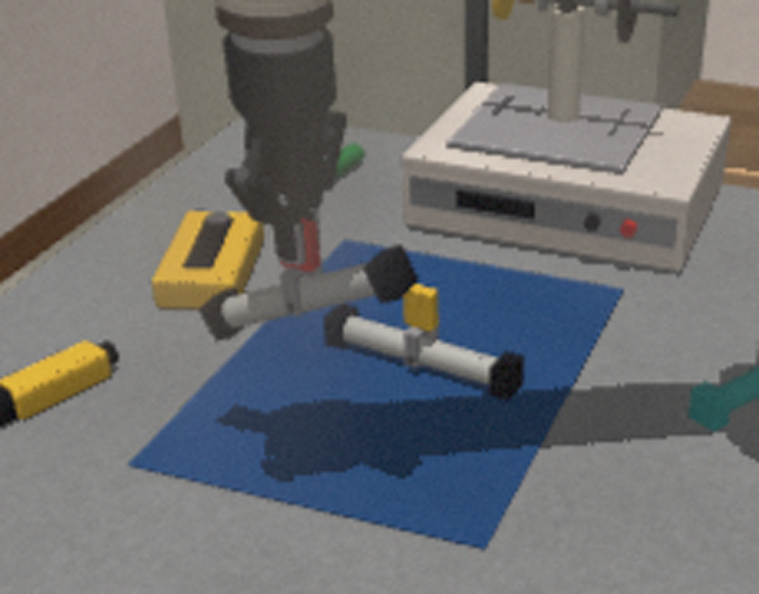

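The far end drops, so this tube only needs about +18° of yaw to go into the right groove.

Call:
{"fn": "jog_arm", "kwargs": {
  "increments": [
    {"dx": 0, "dy": 0.2, "dz": 0.5, "yaw": 0.25},
    {"dx": 0, "dy": 0.6, "dz": 0.3, "yaw": 0.25},
    {"dx": -0.05, "dy": 0.6, "dz": 0, "yaw": 0.25},
    {"dx": -0.05, "dy": 0.6, "dz": 0, "yaw": 0.25},
    {"dx": -0.05, "dy": 0.6, "dz": 0, "yaw": 0.25},
    {"dx": -0.05, "dy": 0.6, "dz": 0, "yaw": 0.25},
    {"dx": -0.05, "dy": 0.6, "dz": 0, "yaw": 0.25},
    {"dx": -0.05, "dy": 0.6, "dz": 0, "yaw": 0.25},
    {"dx": 0, "dy": 0.6, "dz": 0, "yaw": 0.25},
    {"dx": 0, "dy": 0, "dz": 0, "yaw": 0},
    {"dx": 0, "dy": 0, "dz": 0, "yaw": 0}
  ]
}}

```text
time: 15.02
tool_pos: [0.5041, 0.2229, 0.2201]
tcp_rot: [-0.108, 0.994, -0.019, -0.004]
contact_force: [0.7, -0.3, -3.2]
grip_width: 0.153
```

```bash
python3 look.py 13
```

```text
[ 0.41  0.64 -1.24  1.78  0.67  1.24  0.75] [0.5041 0.2229 0.2201] yaw 192.4
```

View pics/s13.png

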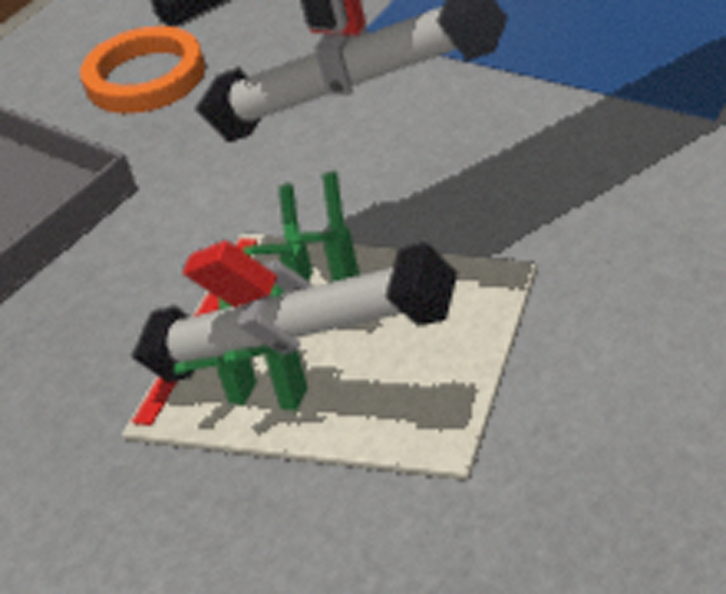

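View pics/t13.png

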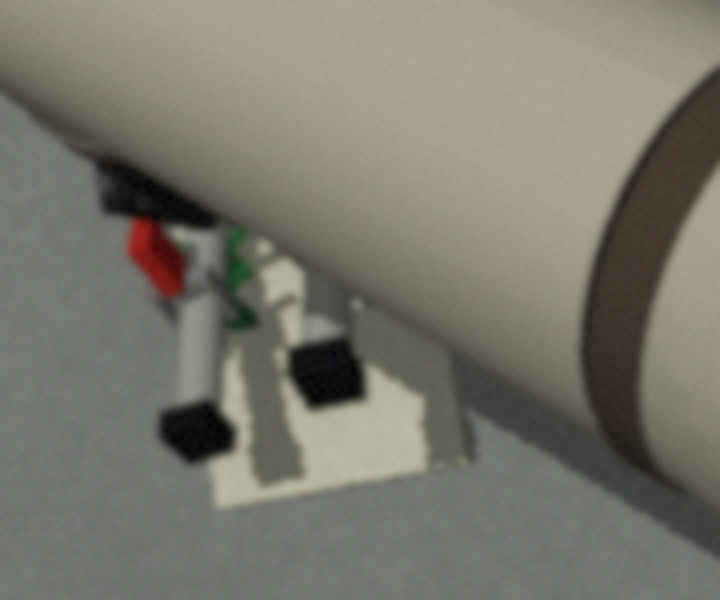

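```bash
python3 - <<'E'
from ideal import *
S=lambda x,y:(x/3.3+30,y/3.3+190)
s=env.get_state()
h,e=tri((60+330/4,50+370/4),S(474,25)); print(h.round(4),e,"mid",(h+.1*X).round(4))
z=s['tool_pos'][2]-.0382
l=onz("side",S(228,105),z-.038); print("lo",l.round(4),"mid",(l-.09*X).round(4))
hh=onz("side",S(474,25),z+.042); print("hi",hh.round(4),"mid",(hh+.1*X).round(4))
print("target",P(0,-45).round(4), "tcp", s['tool_pos'].round(4))
# stored tube check
print("B: ",(tri((60+198/4,50+430/4),S(424,284))[0]+.1*X).round(4),P(0,45).round(4))
E
```

```text
[0.426  0.2048 0.2191] 0.002353152802265138 mid [0.5147 0.2233 0.1768]
lo [0.5813 0.2419 0.1443] mid [0.5014 0.2252 0.1823]
hi [0.4209 0.2109 0.2243] mid [0.5096 0.2294 0.182 ]
target [0.5102 0.2405 0.085 ] tcp [0.5042 0.2227 0.2205]
B:  [0.4999 0.3294 0.0775] [0.4918 0.3285 0.085 ]
```

Call:
{"fn": "jog_arm", "kwargs": {
  "increments": [
    {"dx": 0.03, "dy": 0.29, "dz": -0.3, "yaw": -0.05},
    {"dx": 0, "dy": 0, "dz": -0.4, "yaw": 0},
    {"dx": 0, "dy": 0, "dz": -0.4, "yaw": 0},
    {"dx": 0, "dy": 0, "dz": 0, "yaw": 0},
    {"dx": 0, "dy": 0, "dz": 0, "yaw": 0}
  ]
}}

```text
time: 15.75
tool_pos: [0.5078, 0.2331, 0.1503]
tcp_rot: [-0.099, 0.995, -0.021, -0.005]
contact_force: [0.1, 0.5, -2.3]
grip_width: 0.155
```

```bash
python3 look.py 14;  python3 - <<'E'
from ideal import *
for n,p in dict(hi=P(-100,-45),mid=P(0,-45),piv=P(0,-25.5),lo=P(100,-45)).items():
    q=proj("side",p);t=proj("top",p); print(n,p.round(4),((q-[30,190])*3.3).round(),((t-[60,50])*4).round())
E
```

```text
[ 0.32  0.72 -1.15  1.82  0.75  1.15  0.67] [0.5078 0.2331 0.1503] yaw 191.4
hi [0.4215 0.2219 0.1273] [481. 165.] [349. 414.]
mid [0.5102 0.2405 0.085 ] [346. 201.] [347. 282.]
piv [0.5062 0.2595 0.085 ] [335. 223.] [315. 288.]
lo [0.5989 0.259  0.0427] [222. 234.] [344. 163.]
```

View pics/s14.png

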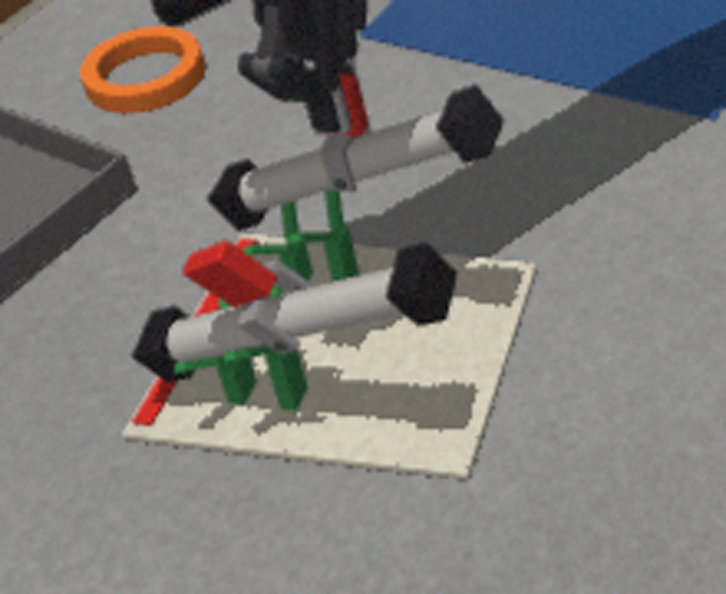

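View pics/t14.png

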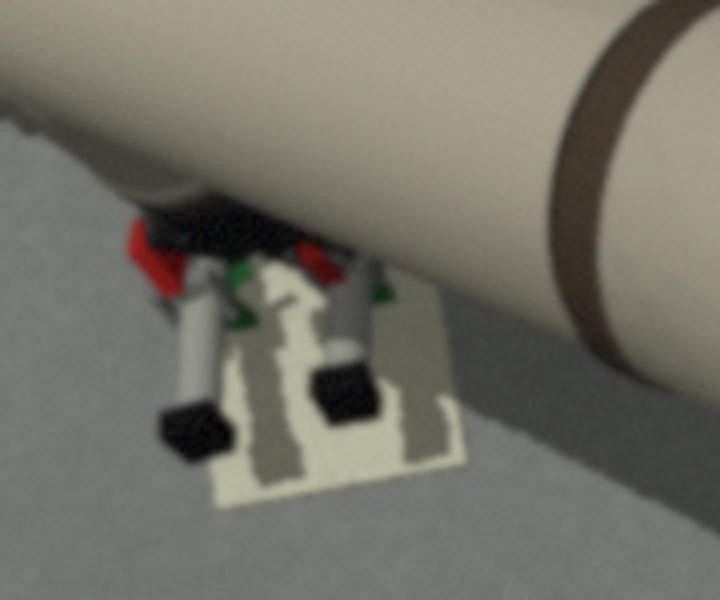

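```bash
python3 - <<'E'
from ideal import *
S=lambda x,y:(x/3.3+30,y/3.3+190)
m=lambda p,z:(onz("side",S(*p),z)-.0195*Y).round(4)
print("A piv mid",m((341,184),.1123),"tcp .5078 .2331")
print("B s6 piv mid",m((281,340),.0873-.001),"tcp .4799 .3285; s7",m((280,347),.083))
print("A hi tri",(tri((60+348/4,50+402/4),S(468,123))[0]+.1*X).round(4))
print("B s6 hi tri",(tri((60+188/4,50+434/4),S(424,283))[0]+.1*X).round(4))
E
```

```text
A piv mid [0.5058 0.2325 0.1123] tcp .5078 .2331
B s6 piv mid [0.4875 0.329  0.0863] tcp .4799 .3285; s7 [0.4874 0.3312 0.083 ]
A hi tri [0.5152 0.235  0.1112]
B s6 hi tri [0.4968 0.3329 0.083 ]
```

Call:
{"fn": "jog_arm", "kwargs": {
  "increments": [
    {"dx": 0, "dy": 0.12, "dz": 0, "yaw": 0.05},
    {"dx": 0, "dy": 0, "dz": -0.15, "yaw": 0},
    {"dx": 0, "dy": 0, "dz": -0.15, "yaw": 0},
    {"dx": 0, "dy": 0, "dz": 0, "yaw": 0}
  ]
}}

```text
time: 16.35
tool_pos: [0.5086, 0.2413, 0.1327]
tcp_rot: [-0.103, 0.994, -0.02, -0.004]
contact_force: [-0.3, -0.1, -2.5]
grip_width: 0.157
```

Call:
{"fn": "jog_arm", "kwargs": {
  "increments": [
    {"dx": -0.02, "dy": -0.02, "dz": -0.1, "yaw": 0},
    {"dx": 0, "dy": 0, "dz": -0.05, "yaw": 0},
    {"dx": 0, "dy": 0, "dz": 0, "yaw": 0}
  ]
}}

```text
time: 16.73
tool_pos: [0.5075, 0.2407, 0.1233]
tcp_rot: [-0.103, 0.994, -0.02, -0.003]
contact_force: [-0.6, -0.7, -0.8]
grip_width: 0.15
```

```bash
python3 look.py 15
```

```text
[ 0.29  0.75 -1.12  1.83  0.79  1.11  0.63] [0.5075 0.2407 0.1233] yaw 191.8
```

View pics/s15.png

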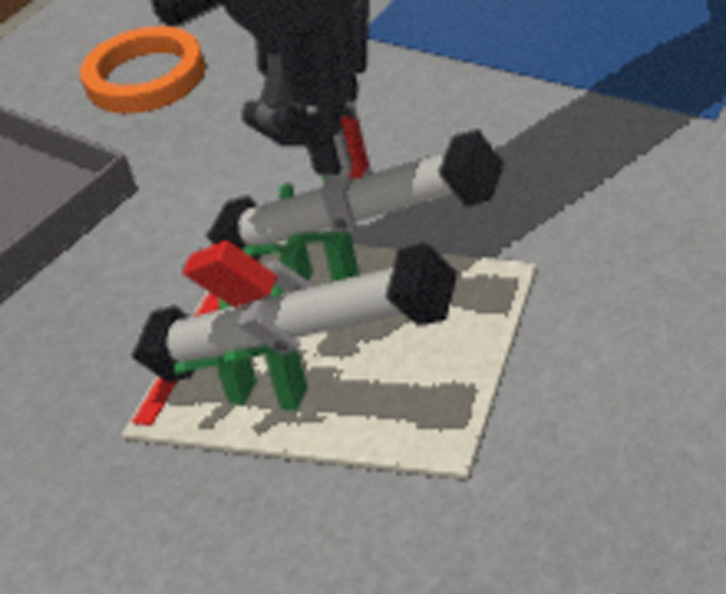

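View pics/t15.png

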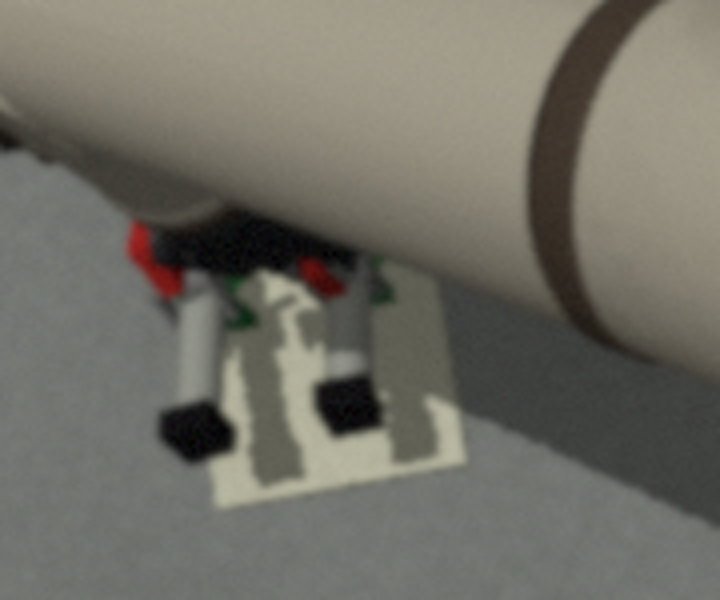

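Call:
{"fn": "jog_arm", "kwargs": {
  "increments": [
    {"dx": 0, "dy": 0, "dz": -0.05, "yaw": 0},
    {"dx": 0, "dy": 0, "dz": 0, "yaw": 0}
  ]
}}

```text
time: 17.08
tool_pos: [0.5079, 0.2412, 0.1209]
tcp_rot: [-0.103, 0.994, -0.02, -0.003]
contact_force: [0.5, 0.5, -0.6]
grip_width: 0.154
```

Call:
{"fn": "jog_arm", "kwargs": {
  "increments": [
    {"dx": 0, "dy": 0, "dz": -0.05, "yaw": 0},
    {"dx": 0, "dy": 0, "dz": 0, "yaw": 0}
  ]
}}

```text
time: 17.32
tool_pos: [0.5078, 0.2412, 0.1184]
tcp_rot: [-0.103, 0.994, -0.02, -0.003]
contact_force: [0.5, 0.4, 1.7]
grip_width: 0.152
```

```bash
python3 look.py 16
```

```text
[ 0.28  0.76 -1.11  1.84  0.8   1.1   0.63] [0.5078 0.2412 0.1184] yaw 191.8
```

View pics/s16.png

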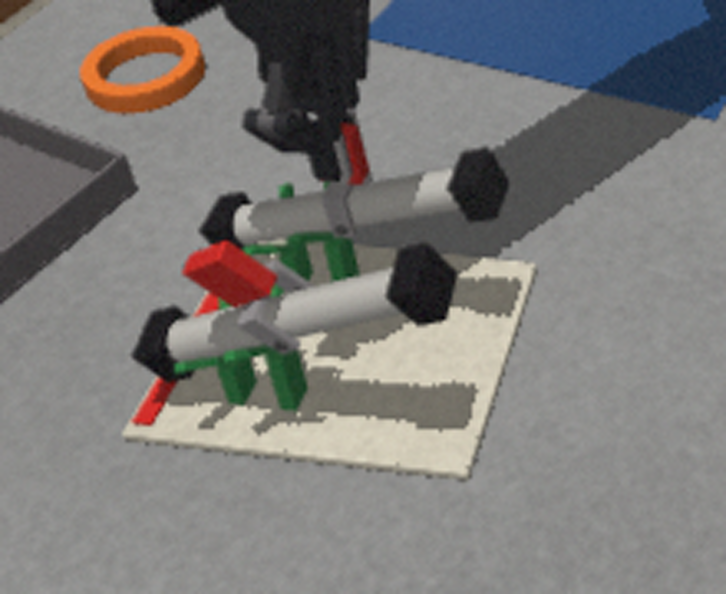

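```bash
python3 - <<'E'
import cv2,numpy as np
a=[cv2.resize(cv2.imread(f"pics/fs{k}.png")[218:290,80:190],None,fx=7,fy=4*7/4,interpolation=cv2.INTER_CUBIC) for k in(15,16)]
cv2.imwrite("pics/z15.png",a[0]);cv2.imwrite("pics/z16.png",a[1])
E
```

```text
(no output)
```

View pics/z15.png

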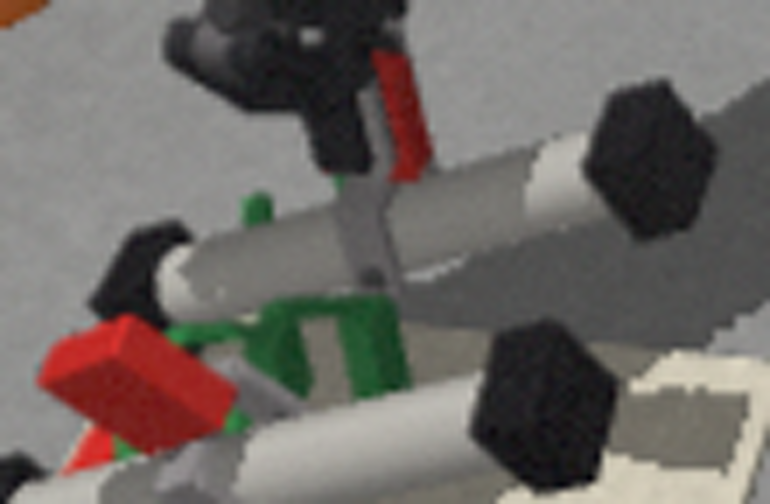

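View pics/z16.png

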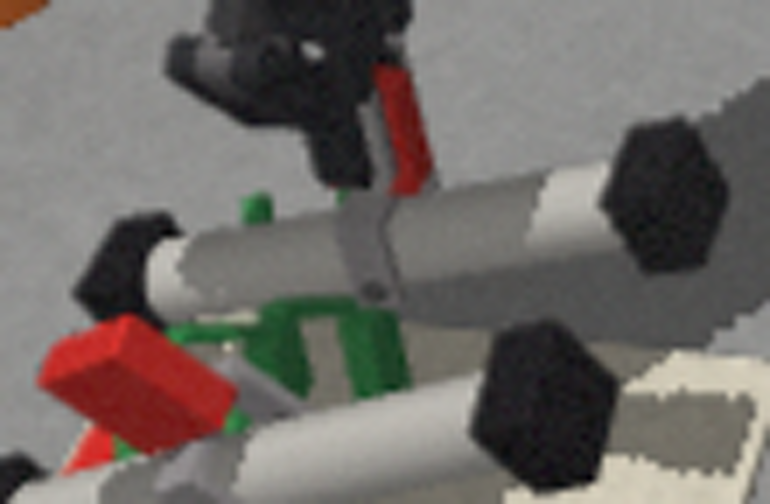

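Call:
{"fn": "jog_arm", "kwargs": {
  "increments": [
    {"dx": 0, "dy": 0, "dz": 0.35, "yaw": 0},
    {"dx": 0.1, "dy": 0, "dz": 0, "yaw": 0},
    {"dx": 0, "dy": 0, "dz": 0, "yaw": 0}
  ]
}}

```text
time: 17.8
tool_pos: [0.5147, 0.2403, 0.1407]
tcp_rot: [-0.103, 0.995, -0.02, -0.003]
contact_force: [-0.4, 0.0, -2.0]
grip_width: 0.155
```

```bash
python3 look.py 17; python3 - <<'E'
import cv2
a=cv2.resize(cv2.imread("pics/fs17.png")[205:290,80:190],None,fx=7,fy=7,interpolation=cv2.INTER_CUBIC); cv2.imwrite("pics/z17.png",a)
E
```

```text
[ 0.3   0.74 -1.13  1.81  0.77  1.14  0.66] [0.5147 0.2403 0.1407] yaw 191.8
```

View pics/z17.png

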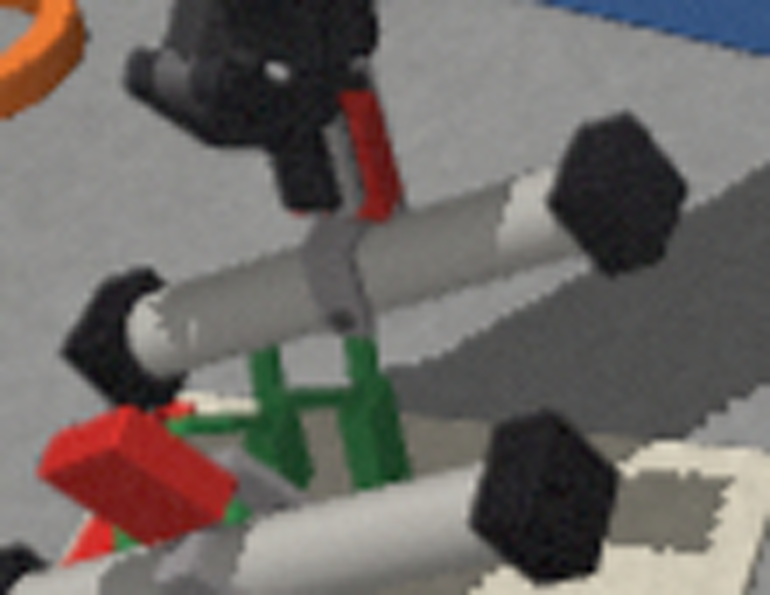

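View pics/t17.png

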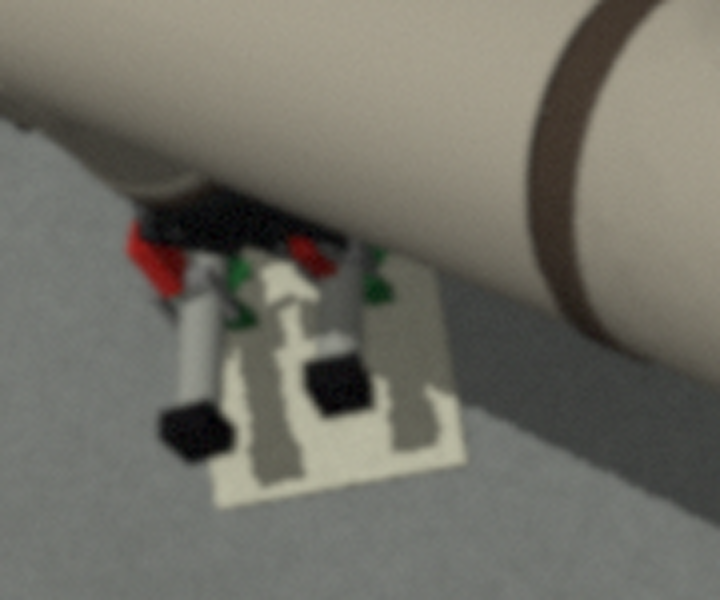

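Call:
{"fn": "jog_arm", "kwargs": {
  "increments": [
    {"dx": 0, "dy": 0, "dz": -0.15, "yaw": 0},
    {"dx": 0, "dy": 0, "dz": -0.12, "yaw": 0},
    {"dx": 0, "dy": 0, "dz": 0, "yaw": 0}
  ]
}}

```text
time: 18.27
tool_pos: [0.5134, 0.2407, 0.1223]
tcp_rot: [-0.103, 0.994, -0.02, -0.003]
contact_force: [0.5, -0.2, -1.1]
grip_width: 0.16
```

```bash
python3 look.py 18; python3 - <<'E'
import cv2
a=cv2.resize(cv2.imread("pics/fs18.png")[205:290,80:190],None,fx=7,fy=7,interpolation=cv2.INTER_CUBIC); cv2.imwrite("pics/z18.png",a)
E
```

```text
[ 0.28  0.76 -1.11  1.82  0.8   1.11  0.64] [0.5134 0.2407 0.1223] yaw 191.9
```

View pics/z18.png

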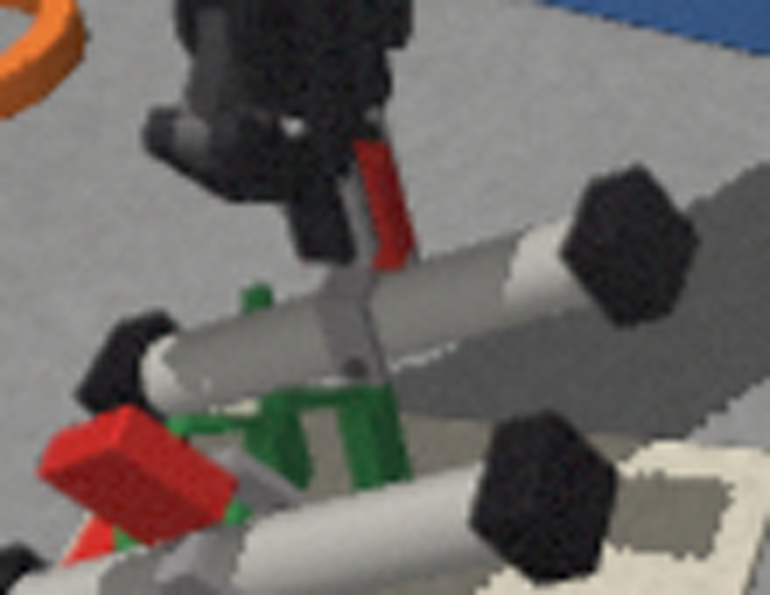

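```bash
cat > caps.py <<'E'
from ideal import *
import sys
def caps(k):
    o={}
    for n,f,roi in(("side","fs",(60,210,200,300)),("top","ft",(90,120,170,180))):
        im=cv2.imread(f"pics/{f}{k}.png"); h=hsv(im); m=(h[...,2]<62)
        mm=np.zeros_like(m); x0,y0,x1,y1=roi; mm[y0:y1,x0:x1]=m[y0:y1,x0:x1]
        o[n]=[(b[0],b[1]) for b in blobs(mm,60)]
    return o
if __name__=="__main__":
  for k in sys.argv[1:]:
    for n,v in caps(k).items(): print(k,n,[(c.tolist(),s) for c,s in v])
E
python3 caps.py 10 15 18
```

```text
10 side [([64.3, 246.2], [60, 238, 11, 19, 114]), ([157.6, 275.8], [148, 264, 20, 24, 355]), ([77.1, 291.8], [70, 283, 16, 17, 143])]
10 top [([108.5, 157.5], [100, 150, 18, 16, 205])]
15 side [([123.3, 222.7], [104, 210, 37, 33, 661]), ([172.8, 240.9], [164, 230, 19, 23, 298]), ([64.3, 246.1], [60, 238, 11, 18, 107]), ([99.4, 257.0], [93, 250, 14, 15, 98]), ([157.5, 275.6], [148, 264, 20, 24, 366]), ([77.2, 291.9], [71, 283, 15, 17, 138])]
15 top [([146.8, 150.5], [139, 143, 17, 15, 184]), ([108.6, 157.4], [100, 150, 18, 16, 205])]
18 side [([120.5, 222.6], [101, 210, 37, 33, 662]), ([169.9, 240.2], [161, 229, 19, 23, 298]), ([64.2, 246.1], [60, 238, 11, 17, 109]), ([97.2, 256.9], [91, 250, 14, 15, 96]), ([157.5, 275.6], [148, 264, 20, 24, 365]), ([77.2, 291.9], [71, 283, 15, 17, 137])]
18 top [([146.8, 147.6], [139, 140, 17, 16, 187]), ([108.5, 157.4], [100, 150, 18, 16, 202])]
```

```bash
python3 - <<'E'
from ideal import *
M=np.c_[X,Y,Z]
loc=lambda p:((p-O)@M*1000).round(1)
for n,t,s in [("B seat",(108.5,157.4),(157.5,275.6)),("A15",(146.8,150.5),(172.8,240.9)),("A18",(146.8,147.6),(169.9,240.2))]:
    p,e=tri(t,s); print(n,"hi cap",p.round(4),round(e,4),"rack",loc(p))
def side(p,z): return onz("side",p,z)
# low cap: height-constrained
for n,s in [("B",(77.2,291.9)),("A15",(99.4,257)),("A18",(97.2,256.9))]:
    for z in(.047,.05): print(n,"lo",loc(side(s,z)))
E
```

```text
B seat hi cap [0.4114 0.3124 0.1223] 0.0002 rack [-90.1  45.6  -0.8]
A15 hi cap [0.4281 0.2241 0.1246] 0.0018 rack [-92.6 -44.3   0.5]
A18 hi cap [0.4347 0.2243 0.1247] 0.0022 rack [-86.8 -45.4   3.3]
B lo [98.2 42.9  3.8]
B lo [95.2 45.2  5.8]
A15 lo [ 96.5 -53.    3.1]
A15 lo [ 93.5 -50.3   5. ]
A18 lo [100.8 -52.7   5.1]
A18 lo [ 97.8 -50.    7. ]
```

```bash
sed -i 's/(60,210,200,300)/(60,185,200,300)/; s/(90,120,170,180)/(70,110,180,180)/' caps.py; python3 caps.py 14 17 6|grep -v xx; python3 - <<'E'
from ideal import *
from caps import caps
print(env.get_state()['contact_force'])
E
```

```text
14 side [([116.9, 200.2], [76, 185, 65, 45, 1314]), ([172.2, 227.4], [163, 216, 19, 23, 295]), ([64.3, 246.1], [60, 238, 11, 18, 106]), ([100.6, 249.7], [93, 239, 17, 21, 158]), ([157.5, 275.5], [148, 264, 20, 24, 365]), ([77.2, 291.9], [71, 283, 15, 17, 137])]
14 top [([124.3, 112.4], [97, 110, 53, 9, 247]), ([146.1, 147.7], [138, 140, 17, 16, 197]), ([108.6, 157.4], [100, 150, 18, 16, 203])]
17 side [([114.0, 202.4], [76, 185, 61, 50, 1497]), ([168.0, 232.8], [159, 222, 19, 23, 300]), ([64.4, 246.0], [60, 239, 11, 16, 105]), ([96.4, 254.2], [89, 244, 17, 20, 156]), ([157.5, 275.5], [148, 263, 20, 25, 367]), ([77.1, 291.8], [71, 283, 15, 17, 141])]
17 top [([116.2, 111.6], [97, 110, 36, 9, 123]), ([149.0, 115.9], [137, 110, 21, 16, 144]), ([144.5, 145.6], [137, 138, 16, 16, 195]), ([108.5, 157.5], [100, 150, 18, 16, 202])]
6 side [([103.1, 229.5], [64, 185, 64, 93, 3084]), ([64.3, 246.1], [60, 238, 11, 17, 108]), ([158.2, 275.0], [148, 263, 22, 25, 377]), ([79.5, 290.8], [72, 281, 19, 19, 164])]
6 top [([92.2, 121.5], [70, 110, 54, 22, 781]), ([135.7, 118.8], [125, 110, 28, 19, 137]), ([106.2, 158.3], [98, 151, 17, 15, 200])]
[ 0.15255442  0.80614616 -1.96146838]
```

Call:
{"fn": "jog_arm", "kwargs": {
  "increments": [
    {"dx": -0.06, "dy": 0, "dz": -0.03, "yaw": 0},
    {"dx": 0, "dy": 0, "dz": -0.03, "yaw": 0},
    {"dx": 0, "dy": 0, "dz": 0, "yaw": 0}
  ]
}}

```text
time: 18.75
tool_pos: [0.5101, 0.2417, 0.1199]
tcp_rot: [-0.103, 0.994, -0.02, -0.003]
contact_force: [0.6, 0.7, -1.9]
grip_width: 0.154
```

```bash
python3 look.py 19; python3 caps.py 19; python3 - <<'E'
import cv2
from h import *
print(env.get_state()['contact_force'])
a=cv2.resize(cv2.imread("pics/fs19.png")[205:290,80:190],None,fx=7,fy=7,interpolation=cv2.INTER_CUBIC); cv2.imwrite("pics/z19.png",a)
E
```

```text
[ 0.28  0.76 -1.11  1.83  0.8   1.1   0.63] [0.5101 0.2417 0.1199] yaw 191.9
19 side [([117.3, 205.7], [76, 185, 65, 59, 1877]), ([172.0, 242.7], [163, 232, 19, 22, 299]), ([64.3, 246.1], [60, 238, 11, 17, 107]), ([97.9, 257.3], [92, 251, 14, 14, 91]), ([157.5, 275.5], [148, 263, 20, 25, 369]), ([77.2, 291.9], [71, 283, 15, 17, 137])]
19 top [([127.8, 115.6], [98, 110, 60, 22, 527]), ([147.5, 150.4], [140, 143, 16, 15, 179]), ([108.6, 157.4], [100, 150, 18, 16, 202])]
[ 0.21489543  0.57773183 -1.53642922]
```

View pics/z19.png

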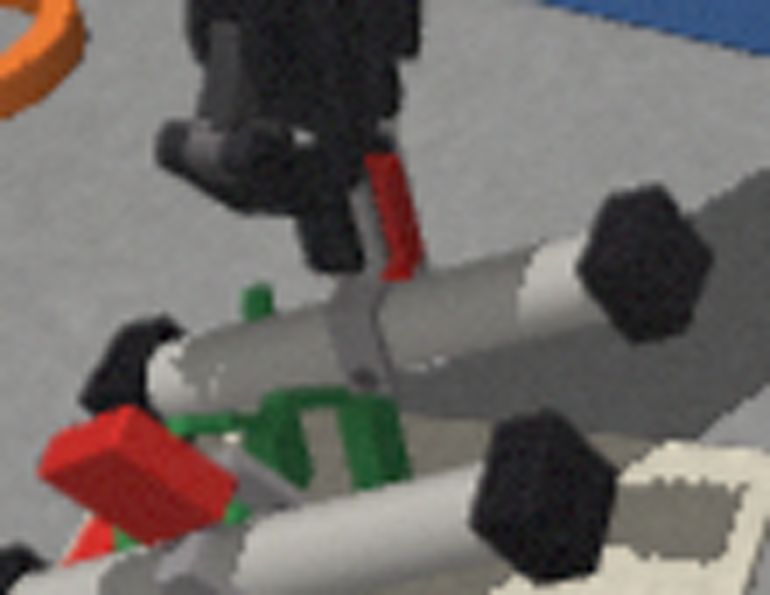

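```bash
python3 - <<'E'
from ideal import *
M=np.c_[X,Y,Z]
loc=lambda p:((p-O)@M*1000).round(1)
for n,t,s in [("A14",(146.1,147.7),(172.2,227.4)),("A17",(144.5,145.6),(168,232.8)),("A19",(147.5,150.4),(172,242.7)),("B6",(106.2,158.3),(158.2,275.0))]:
    p,e=tri(t,s); print(n,"hi cap",p.round(4),round(e,4),"rack",loc(p))
S=lambda x,y:(80+x/7,205+y/7)
# pivot near bolt, y-constrained plane: mid y=-45 -> pivot y=-25.5
def onY(p,y):
    e,d=ray("side",p); e2=(e-O)@M*1000; d2=d@M; return (e2+d2*(y-e2[1])/d2[1]).round(1)
print("A19 piv",onY(S(365,377),-25.5),"A17 piv",onY(S(343,320),-25.5))
# low cap top corner: z17 (140,268), z19 (158,318); seated B analog
print("lo top",onY(S(140,268),-45),onY(S(158,318),-45))
im=cv2.imread("pics/fs10.png")[258:310,60:180]; cv2.imwrite("pics/zB.png",cv2.resize(im,None,fx=6,fy=6,interpolation=2))
E
```

```text
A14 hi cap [0.4292 0.2172 0.1539] 0.0008 rack [-105.3  -51.2   26.9]
A17 hi cap [0.4359 0.2241 0.1437] 0.0009 rack [-93.7 -45.8  21. ]
A19 hi cap [0.4299 0.2243 0.1192] 0.0008 rack [-88.7 -44.4  -3.6]
B6 hi cap [0.4079 0.315  0.1281] 0.0007 rack [-95.1  48.9   3.2]
A19 piv [  0.7 -25.5  -3.4] A17 piv [ -6.5 -25.5  18.2]
lo top [ 60.7 -45.   41.6] [ 68.3 -45.   22.8]
```

View pics/zB.png

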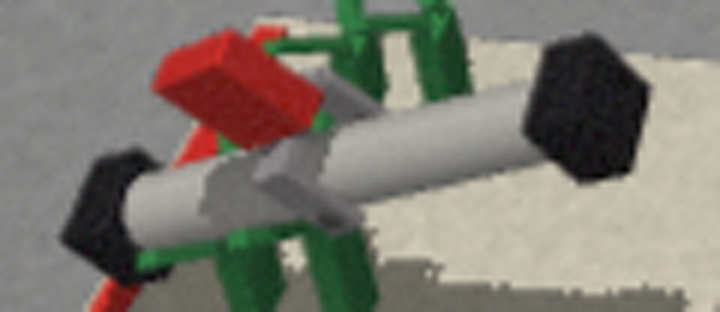

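Call:
{"fn": "jog_arm", "kwargs": {
  "increments": [
    {"dx": 0, "dy": 0, "dz": 0.03, "yaw": 0},
    {"dx": 0, "dy": 0, "dz": 0, "yaw": 0}
  ]
}}

```text
time: 19.1
tool_pos: [0.5105, 0.2419, 0.1221]
tcp_rot: [-0.103, 0.994, -0.019, -0.002]
contact_force: [-0.1, 0.5, -1.1]
grip_width: 0.154
```

Call:
{"fn": "jog_arm", "kwargs": {
  "increments": [
    {"dx": 0, "dy": 0, "dz": 0, "yaw": 0},
    {"dx": 0, "dy": 0, "dz": 0, "yaw": 0},
    {"dx": 0, "dy": 0, "dz": 0, "yaw": 0}
  ],
  "hand": 50
}}

```text
time: 19.48
tool_pos: [0.5105, 0.2413, 0.1223]
tcp_rot: [-0.103, 0.994, -0.02, -0.002]
contact_force: [0.2, 0.6, -0.5]
grip_width: 0.501
```

```bash
python3 look.py 20; python3 caps.py 20
```

```text
[ 0.28  0.76 -1.11  1.83  0.8   1.11  0.64] [0.5105 0.2413 0.1223] yaw 191.8
20 side [([117.5, 207.8], [76, 185, 66, 63, 2048]), ([172.2, 242.2], [163, 231, 19, 23, 296]), ([64.3, 246.0], [60, 238, 11, 17, 106]), ([98.1, 257.3], [92, 251, 14, 14, 92]), ([157.5, 275.6], [148, 264, 20, 24, 367]), ([77.2, 291.9], [71, 283, 15, 17, 137])]
20 top [([115.4, 115.7], [95, 110, 37, 22, 354]), ([149.2, 115.5], [135, 110, 23, 16, 136]), ([148.1, 150.3], [140, 143, 17, 15, 186]), ([108.6, 157.4], [100, 150, 18, 16, 204])]
```

View pics/s20.png

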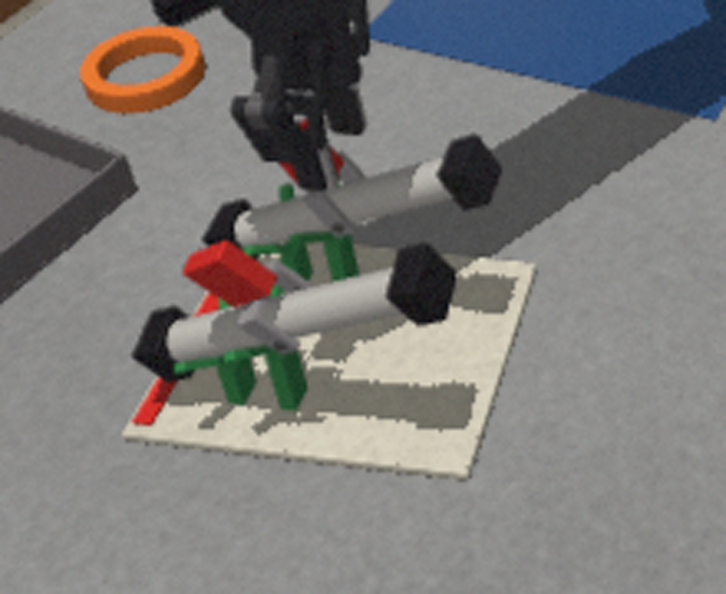

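Call:
{"fn": "jog_arm", "kwargs": {
  "increments": [
    {"dx": 0, "dy": 0, "dz": 0.2, "yaw": 0},
    {"dx": 0, "dy": 0, "dz": 0.5, "yaw": 0},
    {"dx": 0, "dy": 0, "dz": 0.7, "yaw": 0},
    {"dx": 0, "dy": -0.5, "dz": 0.7, "yaw": 0},
    {"dx": 0, "dy": -0.8, "dz": 0.2, "yaw": 0},
    {"dx": 0, "dy": -0.8, "dz": 0, "yaw": 0},
    {"dx": 0, "dy": -0.8, "dz": 0, "yaw": 0},
    {"dx": 0, "dy": -0.8, "dz": 0, "yaw": 0},
    {"dx": 0, "dy": 0, "dz": 0, "yaw": 0}
  ]
}}

```text
time: 20.7
tool_pos: [0.5093, 0.0148, 0.2716]
tcp_rot: [-0.105, 0.994, -0.021, 0.0]
contact_force: [-0.2, -0.1, 0.6]
grip_width: 0.498
```

```bash
python3 look.py 21; python3 caps.py 21;python3 - <<'E'
from ideal import *
E
```

```text
[ 0.96  0.54 -1.41  1.84  0.6   1.28  1.15] [0.5093 0.0148 0.2716] yaw 192.1
21 side [([87.6, 189.5], [76, 185, 29, 13, 232]), ([172.1, 241.9], [163, 231, 19, 22, 283]), ([64.3, 246.1], [60, 238, 11, 17, 113]), ([98.0, 257.3], [92, 251, 14, 14, 93]), ([157.6, 275.8], [148, 264, 20, 24, 356]), ([77.1, 291.8], [71, 283, 15, 17, 141])]
21 top [([118.0, 123.8], [113, 112, 11, 20, 81]), ([148.0, 150.4], [140, 143, 17, 15, 186]), ([108.5, 157.4], [100, 150, 18, 16, 209])]
```

View pics/s21.png

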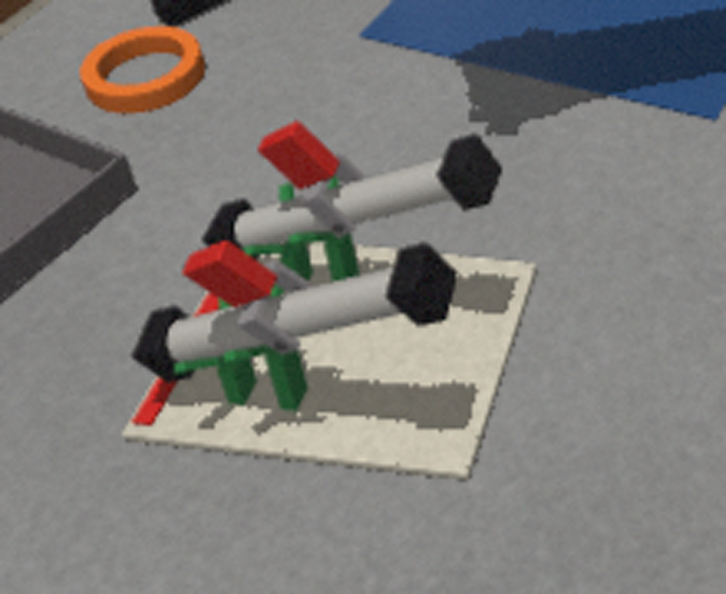

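View pics/t21.png

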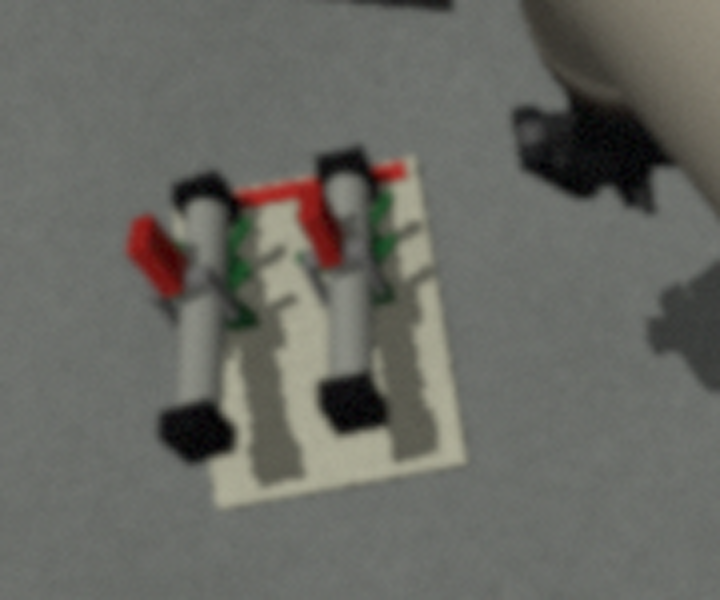

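View pics/fs21.png

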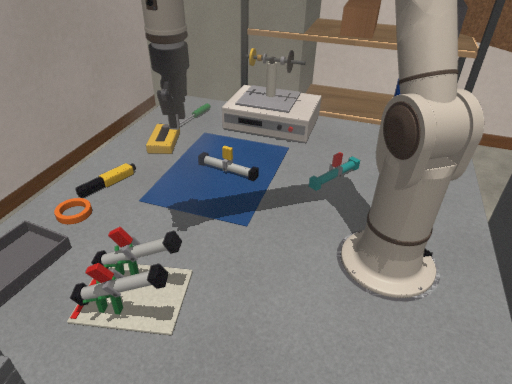

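```bash
python3 - <<'E'
from ideal import *
M=np.c_[X,Y,Z]
loc=lambda p:((p-O)@M*1000).round(1)
for n,t,s in [("A hi",(148,150.4),(172.1,241.9)),("B hi",(108.5,157.4),(157.6,275.8)),("A lo?",(60+343/4,50+163/4),(97.6,257.5)),("B lo",(60+203/4,50+192/4),(79.5,293.5))]:
    p,e=tri(t,s); print(n,p.round(4),round(e,4),loc(p))
E
```

```text
A hi [0.43   0.223  0.1201] 0.0003 [-89.2 -45.7  -2.9]
B hi [0.4113 0.3125 0.122 ] 0.0004 [-90.   45.7  -1.2]
A lo? [0.5964 0.2572 0.0522] 0.0013 [ 93.4 -46.2   7.4]
B lo [0.5762 0.3463 0.046 ] 0.0022 [94.6 45.2  1.1]
```

Call:
{"fn": "jog_arm", "kwargs": {
  "increments": [
    {"dx": 0, "dy": 0, "dz": 0, "yaw": 0},
    {"dx": 0, "dy": 0, "dz": 0, "yaw": 0},
    {"dx": 0, "dy": 0, "dz": 0, "yaw": 0},
    {"dx": 0, "dy": 0, "dz": 0, "yaw": 0},
    {"dx": 0, "dy": 0, "dz": 0, "yaw": 0},
    {"dx": 0, "dy": 0, "dz": 0, "yaw": 0},
    {"dx": 0, "dy": 0, "dz": 0, "yaw": 0},
    {"dx": 0, "dy": 0, "dz": 0, "yaw": 0}
  ]
}}

```text
time: 21.8
tool_pos: [0.5087, 0.0252, 0.2731]
tcp_rot: [-0.113, 0.993, -0.019, 0.002]
contact_force: [0.9, 0.3, 0.6]
grip_width: 0.499
```

```bash
python3 look.py 22; python3 caps.py 22
```

```text
[ 0.94  0.54 -1.41  1.84  0.6   1.28  1.15] [0.5087 0.0252 0.2731] yaw 193.0
22 side [([87.6, 189.5], [76, 185, 29, 13, 231]), ([172.1, 241.8], [163, 231, 19, 22, 286]), ([64.4, 246.1], [60, 238, 11, 17, 115]), ([98.1, 257.3], [92, 251, 14, 14, 92]), ([157.6, 275.9], [148, 264, 20, 24, 355]), ([77.1, 291.9], [70, 283, 16, 17, 142])]
22 top [([118.0, 124.0], [113, 112, 11, 20, 82]), ([147.9, 150.4], [140, 143, 17, 15, 188]), ([108.6, 157.4], [100, 150, 18, 16, 208])]
```

```bash
python3 - <<'E'
from h import *
a=cv2.imread("pics/side0.png");b=cv2.imread("pics/fs22.png")
for im in(a,b):
    h=hsv(im); m=np.zeros(h.shape[:2],bool); m[145:185,190:275]=((h[...,2]<60)&(h[...,1]<140))[145:185,190:275]; print([x[0].tolist() for x in blobs(m,30)])
    t=(h[...,0]>80)&(h[...,0]<95)&(h[...,1]>120); print("turq",[x[0].tolist() for x in blobs(t,100)])
env.job_done(); print(env.get_state()['time'])
E
```

```text
[[262.6, 153.8], [201.2, 160.4], [252.9, 173.6]]
turq [[350.9, 164.3], [321.6, 178.9]]
[[252.8, 173.7]]
turq [[350.9, 164.3], [319.4, 180.7]]
the job is handed in; nothing more can be done
the job is handed in; nothing more can be done
```

Both red-grip tubes are in the rack, one in each groove, each with its heavy end at the red stripe. I handed the job in at about 22 s on the robot clock.

- **Which end was heavy:** I lifted each tube by its block. The right-hand tube dropped its near end, so I turned it about 195° and laid it in the left (+y) groove. The left-hand tube dropped its far end, so it needed only about 18° of turn into the right groove.
- **Seating:** In the last pictures both upper end caps lie within about 3 mm of where a stored tube should be. They did not move over a further second with the gripper well clear.
- **One reading disagreed:** The right tube's low end measured about 7 mm high. Its cap is partly hidden behind the other tube's block. Its visible outline was within about 1 px of where the other seated tube would put it, so I took it as seated.
- **A push while seating:** I pressed the right tube a few mm too low and it tipped. I lifted it, shifted it and laid it again.
- **Yellow and turquoise tubes:** I touched neither. The yellow tube's near cap and one of the turquoise tube's two colour patches are where they started, to within 0.2 px.
- **What that check missed:** It did not pick up the yellow tube's far cap. The other turquoise patch read about 3 px off, which I put down to changed shadow. I had viewed the full side picture just before and both tubes looked in place.

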